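# Put the vise's soft jaws away in the bench cabinet

## Task

Put the vise jaw set away: pull the cabinet's top drawer right out, lay every aluminium jaw that is out on the bench flat and fully down in a plywood pocket of its own length, and stand the screw tin upright in the open bay beside the plywood with its raised lid pressed fully home. With everything in place, slide the drawer fully shut, and leave the other things on the bench and the cabinet as they are.

Things in the scene. Friction and masses are not known exactly. Their poses are not given: they have to be found in the camera images.
- cabinet: low grey-green steel bench cabinet with two drawers, fixed: 300 mm deep (x), 360 mm wide (y), 159 mm high; origin at the centre of its underside on the bench; its drawer fronts look along its -x. Only the top drawer opens
- drawer (a joint): how far the top drawer is drawn out, m: 0 shut, 0.19 at its stop; slides along the cabinet's -x, stays where left, takes about 4 N to move. At 0.185 its whole inside stands clear of the cabinet. Inside 168 mm front to back (x), 316 mm wide (y), floor 88 mm above the bench; side and back walls reach to 125 mm, the 12 mm thick front to 150 mm above the bench; shut, it is flush with the cabinet
- handle (a point): middle of the top drawer's bar handle: round steel bar 10 mm thick and 140 mm long along the drawer's y, 42 mm (bar centre) in front of the drawer front, 140 mm above the bench (19 mm below the cabinet's top); moves with the drawer; open space above it; axes as the cabinet's
- tin: rectangular steel screw tin, 90 mm (x) by 56 mm (y), body 44 mm high plus its lid (4 mm thick, same outline); 0.25 kg; origin at the centre of its underside
- tin_lid (a joint): how far the tin's lid stands up from its home position, m: 0 fully home, about 0.005 to 0.008 at the start, 0.009 the most; stiff plug fit, it moves straight down under about 7 N and stays where it is left
- lid_top (a point): centre of the top face of the tin's lid (48 mm above the tin's underside when home)
- bay (a point): centre of the floor of the drawer's open bay, the cabinet's -y side of the drawer: 168 mm along x by 106 mm along y, bare steel floor; axes as the cabinet's, moves with the drawer. The rest of the drawer (210 mm of its width) is filled by a plywood inlay, its top 16 mm above the bay's floor, with four pockets
- pocket_long_1 (a point): centre of the floor of a long pocket in the drawer's plywood inlay: 104 mm along its y by 44 mm along its x, 10 mm deep, chamfered mouth; takes either long jaw, flat, length along y, either way round; axes as the cabinet's, moves with the drawer
- pocket_long_2 (a point): centre of the floor of a long pocket in the drawer's plywood inlay: 104 mm along its y by 44 mm along its x, 10 mm deep, chamfered mouth; takes either long jaw, flat, length along y, either way round; axes as the cabinet's, moves with the drawer
- pocket_short_1 (a point): centre of the floor of a short pocket in the drawer's plywood inlay: 74 mm along its y by 44 mm along its x, 10 mm deep, chamfered mouth; takes either short jaw, flat, length along y, either way round; axes as the cabinet's, moves with the drawer
- pocket_short_2 (a point): centre of the floor of a short pocket in the drawer's plywood inlay: 74 mm along its y by 44 mm along its x, 10 mm deep, chamfered mouth; takes either short jaw, flat, length along y, either way round; axes as the cabinet's, moves with the drawer
- jaw_long_a: long aluminium vise jaw, a flat block 100 mm long (x), 40 mm wide (y), 30 mm thick (z), two screw holes seen in its top; 0.32 kg; origin at the centre of its underside, 30 mm below its top; absent in some starts
- jaw_long_b: long aluminium vise jaw, a flat block 100 mm long (x), 40 mm wide (y), 30 mm thick (z), two screw holes seen in its top; 0.32 kg; origin at the centre of its underside, 30 mm below its top; absent in some starts
- jaw_short_a: short aluminium vise jaw, a flat block 70 mm long (x), 40 mm wide (y), 30 mm thick (z), two screw holes seen in its top; 0.23 kg; origin at the centre of its underside, 30 mm below its top; absent in some starts
- jaw_short_b: short aluminium vise jaw, a flat block 70 mm long (x), 40 mm wide (y), 30 mm thick (z), two screw holes seen in its top; 0.23 kg; origin at the centre of its underside, 30 mm below its top; absent in some starts
- tube_offcut: short offcut of square steel tube, 100 x 40 x 40 mm, dark grey, hollow, lying along its x; origin at the centre of its underside; not part of the job
- pipe_offcut: standing offcut of round steel pipe, 60 mm outside diameter, 70 mm high; origin at the centre of its underside; not part of the job
- angle_offcut: offcut of dark steel angle, 130 mm long, 40 mm legs, lying; origin under its middle; not part of the job
- hammer: hammer lying on the bench; origin under its middle; not part of the job
- wrench: open-ended wrench lying on the bench; origin under its middle; not part of the job
- oil_bottle: black plastic oil bottle with red cap, 60 mm diameter, 120 mm high; origin at the centre of its underside; not part of the job
- funnel: inverted funnel, 120 mm wide and 115 mm high, on the cabinet's rubber top mat; origin at the centre of its underside; not part of the job

How it is judged (in metres and radians):
On the way, in this order (a step that is already met when the one before it is completed fails the run):
1. the top drawer is drawn out (at least 150 mm) (value of joint drawer above 0.15 m), for 0.1 s.
2. all jaws present lie in pockets of their length and the tin stands in the bay with its lid home, the drawer still out (((x of jaw_long_a in the frame of pocket_long_1 between -0.005 and 0.005 m and y of jaw_long_a in the frame of pocket_long_1 between -0.005 and 0.005 m and z of jaw_long_a in the frame of pocket_long_1 between -0.003 and 0.003 m and angle between the x axis of jaw_long_a and the y axis of pocket_long_1, either way round below 0.12 rad and angle between jaw_long_a's own z axis and vertical below 0.05 rad) or (x of jaw_long_a in the frame of pocket_long_2 between -0.005 and 0.005 m and y of jaw_long_a in the frame of pocket_long_2 between -0.005 and 0.005 m and z of jaw_long_a in the frame of pocket_long_2 between -0.003 and 0.003 m and angle between the x axis of jaw_long_a and the y axis of pocket_long_2, either way round below 0.12 rad and angle between jaw_long_a's own z axis and vertical below 0.05 rad)) and ((x of jaw_long_b in the frame of pocket_long_1 between -0.005 and 0.005 m and y of jaw_long_b in the frame of pocket_long_1 between -0.005 and 0.005 m and z of jaw_long_b in the frame of pocket_long_1 between -0.003 and 0.003 m and angle between the x axis of jaw_long_b and the y axis of pocket_long_1, either way round below 0.12 rad and angle between jaw_long_b's own z axis and vertical below 0.05 rad) or (x of jaw_long_b in the frame of pocket_long_2 between -0.005 and 0.005 m and y of jaw_long_b in the frame of pocket_long_2 between -0.005 and 0.005 m and z of jaw_long_b in the frame of pocket_long_2 between -0.003 and 0.003 m and angle between the x axis of jaw_long_b and the y axis of pocket_long_2, either way round below 0.12 rad and angle between jaw_long_b's own z axis and vertical below 0.05 rad)) and ((x of jaw_short_a in the frame of pocket_short_1 between -0.005 and 0.005 m and y of jaw_short_a in the frame of pocket_short_1 between -0.005 and 0.005 m and z of jaw_short_a in the frame of pocket_short_1 between -0.003 and 0.003 m and angle between the x axis of jaw_short_a and the y axis of pocket_short_1, either way round below 0.12 rad and angle between jaw_short_a's own z axis and vertical below 0.05 rad) or (x of jaw_short_a in the frame of pocket_short_2 between -0.005 and 0.005 m and y of jaw_short_a in the frame of pocket_short_2 between -0.005 and 0.005 m and z of jaw_short_a in the frame of pocket_short_2 between -0.003 and 0.003 m and angle between the x axis of jaw_short_a and the y axis of pocket_short_2, either way round below 0.12 rad and angle between jaw_short_a's own z axis and vertical below 0.05 rad)) and ((x of jaw_short_b in the frame of pocket_short_1 between -0.005 and 0.005 m and y of jaw_short_b in the frame of pocket_short_1 between -0.005 and 0.005 m and z of jaw_short_b in the frame of pocket_short_1 between -0.003 and 0.003 m and angle between the x axis of jaw_short_b and the y axis of pocket_short_1, either way round below 0.12 rad and angle between jaw_short_b's own z axis and vertical below 0.05 rad) or (x of jaw_short_b in the frame of pocket_short_2 between -0.005 and 0.005 m and y of jaw_short_b in the frame of pocket_short_2 between -0.005 and 0.005 m and z of jaw_short_b in the frame of pocket_short_2 between -0.003 and 0.003 m and angle between the x axis of jaw_short_b and the y axis of pocket_short_2, either way round below 0.12 rad and angle between jaw_short_b's own z axis and vertical below 0.05 rad)) and x of tin in the frame of bay between -0.06 and 0.06 m and y of tin in the frame of bay between -0.035 and 0.035 m and z of tin in the frame of bay between -0.004 and 0.004 m and angle between tin's own z axis and vertical below 0.06 rad and value of joint tin_lid below 0.0015 m and value of joint drawer above 0.08 m), for 0.2 s.
3. the drawer is slid shut (value of joint drawer below 0.005 m), for 0.2 s.
At the end, for the whole second after the job is handed in: Drawer shut to 5 mm; every jaw present at rest in a pocket of its own length, within 5 mm of its centre, underside within 3 mm of its floor, flat (0.05 rad) and square (0.12 rad); tin upright (0.06 rad) and at rest on the floor of the bay, its lid within 1.5 mm of home (((x of jaw_long_a in the frame of pocket_long_1 between -0.005 and 0.005 m and y of jaw_long_a in the frame of pocket_long_1 between -0.005 and 0.005 m and z of jaw_long_a in the frame of pocket_long_1 between -0.003 and 0.003 m and angle between the x axis of jaw_long_a and the y axis of pocket_long_1, either way round below 0.12 rad and angle between jaw_long_a's own z axis and vertical below 0.05 rad) or (x of jaw_long_a in the frame of pocket_long_2 between -0.005 and 0.005 m and y of jaw_long_a in the frame of pocket_long_2 between -0.005 and 0.005 m and z of jaw_long_a in the frame of pocket_long_2 between -0.003 and 0.003 m and angle between the x axis of jaw_long_a and the y axis of pocket_long_2, either way round below 0.12 rad and angle between jaw_long_a's own z axis and vertical below 0.05 rad)) and ((x of jaw_long_b in the frame of pocket_long_1 between -0.005 and 0.005 m and y of jaw_long_b in the frame of pocket_long_1 between -0.005 and 0.005 m and z of jaw_long_b in the frame of pocket_long_1 between -0.003 and 0.003 m and angle between the x axis of jaw_long_b and the y axis of pocket_long_1, either way round below 0.12 rad and angle between jaw_long_b's own z axis and vertical below 0.05 rad) or (x of jaw_long_b in the frame of pocket_long_2 between -0.005 and 0.005 m and y of jaw_long_b in the frame of pocket_long_2 between -0.005 and 0.005 m and z of jaw_long_b in the frame of pocket_long_2 between -0.003 and 0.003 m and angle between the x axis of jaw_long_b and the y axis of pocket_long_2, either way round below 0.12 rad and angle between jaw_long_b's own z axis and vertical below 0.05 rad)) and ((x of jaw_short_a in the frame of pocket_short_1 between -0.005 and 0.005 m and y of jaw_short_a in the frame of pocket_short_1 between -0.005 and 0.005 m and z of jaw_short_a in the frame of pocket_short_1 between -0.003 and 0.003 m and angle between the x axis of jaw_short_a and the y axis of pocket_short_1, either way round below 0.12 rad and angle between jaw_short_a's own z axis and vertical below 0.05 rad) or (x of jaw_short_a in the frame of pocket_short_2 between -0.005 and 0.005 m and y of jaw_short_a in the frame of pocket_short_2 between -0.005 and 0.005 m and z of jaw_short_a in the frame of pocket_short_2 between -0.003 and 0.003 m and angle between the x axis of jaw_short_a and the y axis of pocket_short_2, either way round below 0.12 rad and angle between jaw_short_a's own z axis and vertical below 0.05 rad)) and ((x of jaw_short_b in the frame of pocket_short_1 between -0.005 and 0.005 m and y of jaw_short_b in the frame of pocket_short_1 between -0.005 and 0.005 m and z of jaw_short_b in the frame of pocket_short_1 between -0.003 and 0.003 m and angle between the x axis of jaw_short_b and the y axis of pocket_short_1, either way round below 0.12 rad and angle between jaw_short_b's own z axis and vertical below 0.05 rad) or (x of jaw_short_b in the frame of pocket_short_2 between -0.005 and 0.005 m and y of jaw_short_b in the frame of pocket_short_2 between -0.005 and 0.005 m and z of jaw_short_b in the frame of pocket_short_2 between -0.003 and 0.003 m and angle between the x axis of jaw_short_b and the y axis of pocket_short_2, either way round below 0.12 rad and angle between jaw_short_b's own z axis and vertical below 0.05 rad)) and x of tin in the frame of bay between -0.06 and 0.06 m and y of tin in the frame of bay between -0.035 and 0.035 m and z of tin in the frame of bay between -0.004 and 0.004 m and angle between tin's own z axis and vertical below 0.06 rad and value of joint tin_lid below 0.0015 m and value of joint drawer below 0.005 m and linear speed of each of jaw_long_a, jaw_long_b, jaw_short_a, jaw_short_b, tin below 0.02 m/s); the robot touches nothing.
It fails at once if one of the things that are not part of the job is pushed more than 50 mm away (distance of any of tube_offcut, pipe_offcut, angle_offcut, hammer, wrench, oil_bottle, funnel from where it was at the start of the episode above 0.05 m).
It fails at once if one of the things that are not part of the job is knocked over (angle between any of tube_offcut, pipe_offcut, oil_bottle, funnel's own z axis and vertical above 0.5 rad).
Of jaw_long_a, jaw_long_b, jaw_short_a, jaw_short_b only 2 to 4 are there at a start; the rules pass over those that are not, and their reading is None.
At some moment in a run one of jaw_long_a, jaw_long_b, jaw_short_a, jaw_short_b, tin may be knocked a few centimetres aside while the robot is not near it.
Once in a run the grip may slacken for a moment while it holds something.
It also fails if it takes over 210 s, if anything falls off the work surface, if the arm or the gripper's body presses on something with over 40 N, if the wrist force passes 120 N, or if a joint passes its speed limit or range.

## Robot

A 6-joint arm with a two-finger parallel gripper is mounted at the origin on the work surface. World frame = base frame: x ahead of the robot, y to its left, z up, the work surface at z = 0. Lengths are in mm, angles in rad, forces in N, time in s.
With the tool pointing down it reaches from about 275 to 975 mm from the base axis. Payload 8.4 kg.
Tool frame: the origin (TCP) lies at the very end of the fingers, on their centre line; the grasp point (between the pads) lies 19 mm behind it (arm.grip_point_offset is the distance from the TCP to the grasp point, in mm); z points along the fingers, y is the line along which they close (so a half turn about z gives the same grasp; the last joint's range is limited). The gripper opens to 92 mm and grips with 3 to 60 N. Pads are 20 mm wide; open, the fingers measure 128 mm over their backs; the gripper's body (75 mm by 189 mm) begins 69 mm behind the grasp point.
Start: joints at [1.327, 0.353, 1.633, -0, 1.155, -0.002], TCP at [149.655, 606.82, 214.583] pointing down, gripper open.
Joint ranges: [-2.63, 2.63], [-0.92, 2.1], [0.06, 2.66], [-1.3, 4.44], [0, 2.69], [-3.02, 3.02]. Speed limits (rad/s): [2.22, 2.22, 2.79, 3.14, 3.14, 3.14].

## Interface

Orientations are given as a rotation vector (axis times angle).
In Python, from workcell import status, read_camera, camera_model, arm gives the robot as it stands. The module is installed in compiled form; this text tells all that it offers.
- The arm moves only by the tool jog_arm, never from a script. Its argument "rows" is one flat list of numbers, 5 for each row, row after row: the shift along the tool's x, y, z scaled (see below), then the turn about the tool's z scaled (see below), then the opening, from -1 (shut) to 1 (fully open). In form: [x, y, z, turn, claw, x, y, z, turn, claw, ...]. A call has 1 to 5 rows; each row shifts and turns the commanded pose from where the row before left it, along the tool's axes as they then stand; what a row does not reach is not made up. The controller multiplies each number of a shift by 0.8 m and each number of a turn by 1.5 rad. A row lasts 1/10 s, in which the tool goes at most 50 mm and 8.59 degrees, less where a joint would pass 70% of its speed; a pose out of reach is approached as far as the arm can. A call with a number of a shift or a turn outside -1 to 1 is refused whole. A call with a gripper value outside its range is refused whole. The fingers move at their own pace and stop on an object; "squeeze" is the grip in N (left out, the last holds). Time passes only in rows, so rows that do not move let the fingers close. It gives the time, the measured TCP pose, the force, the opening and the grip force at its end, in the units of the state.
- status.read_state(): the state, without advancing time (a new reading comes with each control period).
- read_camera(name): name is "side" or "top" or "wrist"; returns the picture (384x512x3 uint8, red, green, blue); there is no depth.
- camera_model(name): a dict with "intrinsics" (3x3 intrinsics, pixels), "k1" (the pictures are not rectified: a ray, as slopes to the right and down, at radius r is drawn at 1 + k1 r^2 times it, then the intrinsics apply), "world_to_cam" (4x4, takes a point from world to camera coordinates); the wrist camera has in their place "T_tool_cam" (4x4, takes a point from camera to tool coordinates, whose origin is the TCP and whose axes are the flange's). Camera axes: x right, y down, z forward; pixel columns grow to the right and rows downward; lengths in mm; the calibration is good to about 2 mm. A picture is of the moment at which its call begins: read the wrist's pose just before it. camera_model takes no time and is no camera call.
- arm.job_done(): hands the job in; it is judged then, once.
The state is a dict: "time": time; "q": joint angles; "joint_velocities": joint speeds; "effort": joint torques, N m; "position": TCP position; "ee_rot": TCP orientation; "contact_force": force on the tool from outside, world axes, zero at the start; "moment": the same for the moment, N m; "width": finger opening in mm; "finger_force": force on a finger pad.
Only numpy, scipy, OpenCV 4.12 (cv2) and the standard library are available. Lean on these libraries where they do the work, as an engineer would, in place of code of your own. Each camera call takes 0.05 s, during which the arm holds its last target. There are 200 camera calls.

## Working session

There is one attempt and no reset: what is moved stays moved. The work goes in short steps, Python scripts to look and compute and a tool call to move; the robot and the scene stay as the last step left them, time stands still between calls to the robot, and variables do not carry over. Pictures are saved under pics/ and viewed, at most 14 in all, crops included, and the job is handed in when it is done.

Besides the shell and the picture viewer there is one more tool, called as a command line: name --argument value ..., lists and objects as JSON in quotes. jog_arm: Moves the arm, as the interface text tells. Shifts and turns lie within -1 to 1; 1 stands for 0.8 m of shift or 1.5 rad of turn. Its arguments: {"type":"object","properties":{"rows":{"type":"array","items":{"type":"number"}},"squeeze":{"type":"number"}},"required":["rows"]}

```bash
mkdir -p pics
cat > h.py <<'E'
import numpy as np, cv2
from scipy.spatial.transform import Rotation as R
from workcell import status, read_camera, camera_model, arm
def grab(n):
    """picture and (K,k1,T_world_to_cam) at that moment"""
    s=status.read_state(); m=camera_model(n); im=read_camera(n)
    if n=="wrist":
        T=np.eye(4);T[:3,:3]=R.from_rotvec(s["ee_rot"]).as_matrix();T[:3,3]=s["position"]
        W=np.linalg.inv(T@np.array(m["T_tool_cam"]))
    else: W=np.array(m["world_to_cam"])
    return im,(np.array(m["intrinsics"]),m["k1"],W)
def save(n,im): cv2.imwrite("pics/"+n+".png",im[:,:,::-1])
def ray(c,u,v):
    K,k1,W=c
    d=np.linalg.inv(K)@[u,v,1]; rd=np.hypot(d[0],d[1]); r=rd
    for _ in range(30): r=rd/(1+k1*r*r)
    f=r/rd if rd>0 else 1
    d=np.array([d[0]*f,d[1]*f,1]); Rm=W[:3,:3]
    return -Rm.T@W[:3,3], Rm.T@d
def onz(c,u,v,z):
    o,d=ray(c,u,v); return o+d*(z-o[2])/d[2]
def cross(r1,r2):
    (o1,d1),(o2,d2)=r1,r2
    A=np.stack([d1,-d2],1); t=np.linalg.lstsq(A,o2-o1,rcond=None)[0]
    a,b=o1+d1*t[0],o2+d2*t[1]; return (a+b)/2,np.linalg.norm(a-b)
def proj(c,p):
    K,k1,W=c; q=W[:3,:3]@np.asarray(p,float)+W[:3,3]; x,y=q[:2]/q[2]; f=1+k1*(x*x+y*y)
    return (K@[x*f,y*f,1])[:2]
E
cat > a.py <<'E'
from h import *
s=status.read_state(); print({k:np.round(v,3) for k,v in s.items()}, arm.grip_point_offset)
for n in("top","side","wrist"):
    im,c=grab(n); np.save(n+"0.npy",im); save(n+"0",cv2.resize(im,(800,600)))
    print(n,np.round(c[0],1).tolist(),c[1],"cam at",np.round(ray(c,256,192)[0]),np.round(ray(c,256,192)[1],2))
print(np.round(camera_model("wrist")["T_tool_cam"],3))
E
python3 a.py
```

```text
{'time': np.float64(0.0), 'q': array([ 1.327,  0.354,  1.634, -0.   ,  1.155, -0.002]), 'joint_velocities': array([-0.   , -0.001, -0.001, -0.001, -0.   ,  0.   ]), 'effort': array([-2.0000e-03, -5.9384e+01, -3.3422e+01,  7.0000e-02,  2.4000e-02,
       -0.0000e+00]), 'position': array([149.546, 606.326, 213.864]), 'ee_rot': array([-3.790e-01, -3.119e+00,  2.000e-03]), 'contact_force': array([ 1.13 , -0.741,  0.284]), 'moment': array([0.012, 0.   , 0.03 ]), 'finger_force': np.float64(0.0), 'width': np.float64(91.464)} 18.700000000000003
top [[480.5, 0.0, 257.3], [0.0, 480.5, 196.0], [0.0, 0.0, 1.0]] -0.0709376186301081 cam at [ 202.  -14. 1588.] [ 0.22  0.01 -0.97]
side [[393.3, 0.0, 264.0], [0.0, 393.3, 183.6], [0.0, 0.0, 1.0]] -0.07695027153968109 cam at [  90. -860.  986.] [ 0.31  0.65 -0.69]
wrist [[318.2, 0.0, 256.3], [0.0, 318.2, 191.8], [0.0, 0.0, 1.0]] -0.07533023307649486 cam at [ 77. 624. 385.] [ 0.26 -0.07 -0.96]
[[  -0.      -0.965   -0.263   74.117]
 [   1.      -0.      -0.      -0.829]
 [  -0.      -0.263    0.965 -171.332]
 [   0.       0.       0.       1.   ]]
```

View pics/top0.png

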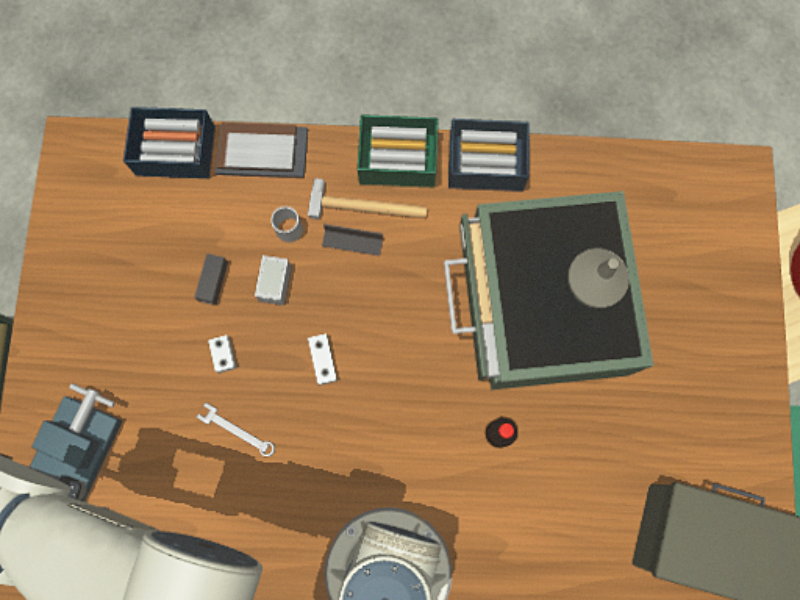

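View pics/side0.png

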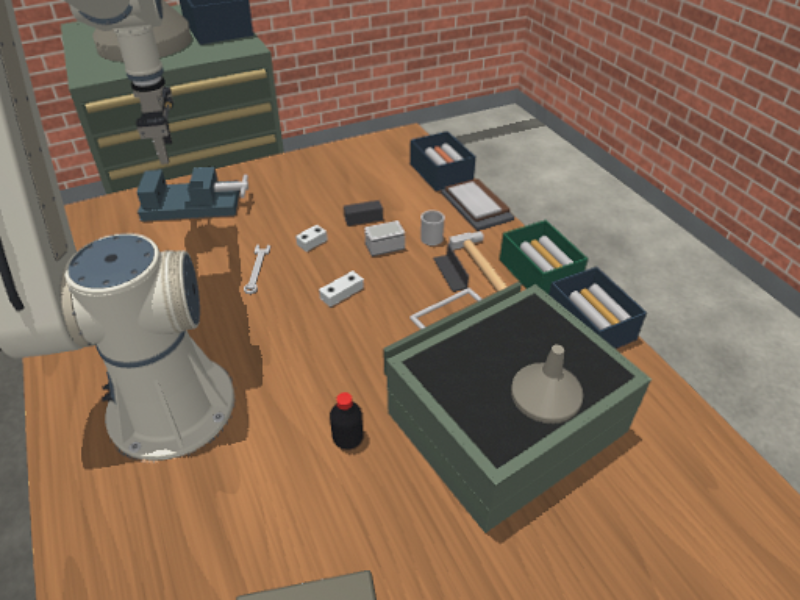

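The top view (800x600) shows two jaws: a short one at (221,354) and a long one at (321,358). The tin is at (272,280), the handle bar runs from (449,263) to (456,331), and the drawer is slightly open. The side view shows the same, with the jaws at (312,237) and (342,288) and the tin at (385,236).

```bash
cat > b.py <<'E'
from h import *
cs={};
for n in("top","side"):
    m=camera_model(n); cs[n]=(np.array(m["intrinsics"]),m["k1"],np.array(m["world_to_cam"]))
S=.64
def holes(n,u,v,r):
    im=np.load(n+"0.npy"); g=im.max(2).astype(int); x0,y0=int(u*S-r),int(v*S-r)
    g=g[y0:y0+2*r,x0:x0+2*r]; sat=(im.max(2).astype(int)-im.min(2))[y0:y0+2*r,x0:x0+2*r]
    w=((g>150)&(sat<40)).astype(np.uint8)
    ct=max(cv2.findContours(w,cv2.RETR_EXTERNAL,cv2.CHAIN_APPROX_NONE)[0],key=cv2.contourArea)
    f=cv2.drawContours(np.zeros_like(w),[ct],-1,1,-1); f=cv2.erode(f,np.ones((3,3)))
    d=((g<140)&(f>0)).astype(np.uint8)
    k,_,st,ce=cv2.connectedComponentsWithStats(d)
    o=sorted([(st[i,4],ce[i]) for i in range(1,k)],key=lambda t:-t[0])[:2]
    return [c+[x0,y0] for _,c in o], [np.array(p)+[x0,y0] for p in cv2.boxPoints(cv2.minAreaRect(ct))]
for nm,t,s in(("short",(221,354),(312,237)),("long",(321,358),(342,288))):
    ht,bt=holes("top",*t,24); hs,bs=holes("side",*s,28)
    print(nm,"holes",np.round(ht,1).tolist(),np.round(hs,1).tolist())
    for a in ht:
        for b in hs:
            p,e=cross(ray(cs["top"],*a),ray(cs["side"],*b)); print("  ",np.round(p,1),round(e,1))
c=cs["top"]
for nm,u,v,z in(("bar1",449,263,140),("bar2",456,331,140),("cabFL",481,206,159),("cabBL",623,194,159),("cabBR",650,364,159),("cabFR",494,386,159),
  ("tin",264,257,50),("tin",290,259,50),("tin",283,303,50),("tin",255,297,50),("bottle",506,431,120),("pipe",287,222,70),("tubeL",211,278,40),("angle",352,240,30)):
    print(nm,np.round(onz(c,u*S,v*S,z),0))
p,e=cross(ray(cs["top"],449*S,263*S),ray(cs["side"],480*S,293*S));print("barend",p,e)
p,e=cross(ray(cs["top"],456*S,331*S),ray(cs["side"],413*S,320*S));print("barend2",p,e)
E
python3 b.py
```

```text
short holes [[142.5, 231.7], [139.5, 219.5]] [[194.3, 151.1], [202.8, 146.8]]
   [409.6 367.8  25.8] 2.1
   [425.2 359.9  42.9] 34.3
   [433.8 388.1   9.7] 39.1
   [450.2 381.9  24.1] 1.7
long holes [[207.5, 237.7], [203.5, 220.3]] [[211.2, 185.0], [224.4, 177.7]]
   [399.6 152.7  24.9] 2.6
   [421.4 143.5  52.3] 49.3
   [433.9 176.3   2.2] 55.5
   [457.3 169.7  24.3] 1.3
bar1 [615. -95. 140.]
bar2 [ 477. -113.  140.]
cabFL [ 732. -155.  159.]
cabBL [ 772. -444.  159.]
cabBR [ 425. -489.  159.]
cabFR [ 370. -187.  159.]
tin [637. 294.  50.]
tin [635. 239.  50.]
tin [538. 246.  50.]
tin [548. 306.  50.]
bottle [ 288. -217.  120.]
pipe [710. 248.  70.]
tubeL [588. 406.  40.]
angle [689. 111.  30.]
barend [627.95165075 -99.20606777 127.93996881] 19.340726693649422
barend2 [ 478.21958924 -113.36750252  131.90827911] 1.2095335317402713
```

View pics/wrist0.png

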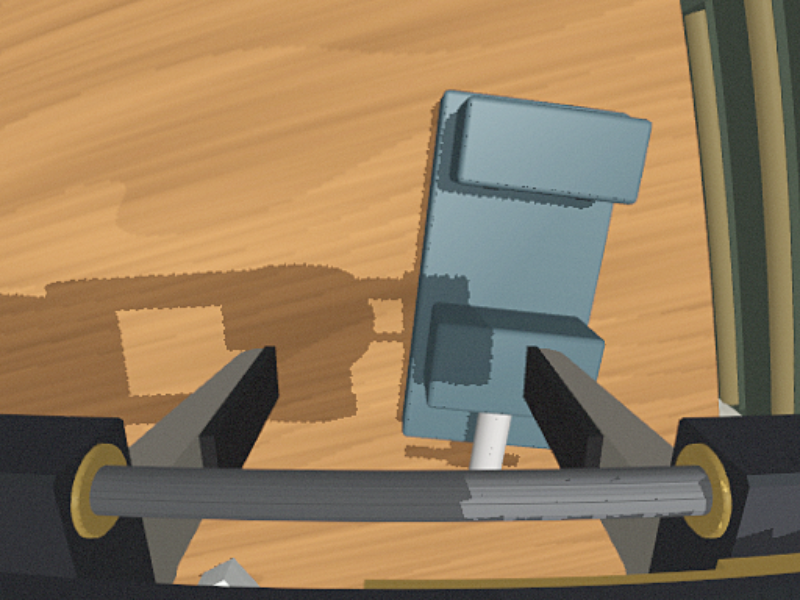

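The wrist view shows only the bench vise at (520,270) and the fingers, nothing that matters yet. I'll write a move planner and go above the handle.

```bash
cat > plan.py <<'E'
"""plan.py x y z yaw_deg : turn (yaw of tool y in world, mod 180) then straight shift, as scaled numbers"""
from h import *; import sys
def plan(x,y,z,yaw):
    s=status.read_state(); M=R.from_rotvec(s["ee_rot"]).as_matrix()
    cur=np.degrees(np.arctan2(M[1,1],M[0,1])); d=(yaw-cur+90)%180-90
    a=np.radians(cur+d); Y=np.array([np.cos(a),np.sin(a),0]); Z=np.array([0,0,-1]); X=np.cross(Y,Z)
    D=np.array([x,y,z])-s["position"]; t=np.array([D@X,D@Y,D@Z])/800; n=max(1,int(np.ceil(np.linalg.norm(t)/.0625)))
    print("pos",np.round(s["position"],1),"yaw",round(cur,2),"tilt",round(np.degrees(np.arccos(-M[2,2])),2),"q6",round(s["q"][5],2),"w",round(float(s["width"]),1),"F",np.round(s["contact_force"],1),"t",round(float(s["time"]),1))
    print("turn %.4f"%(-np.radians(d)/1.5),"shift",np.round(t,4),"| rows",n,np.round(t/n,4))
if __name__=="__main__": plan(*map(float,sys.argv[1:5]))
E
python3 plan.py 546 -104 215 97.4
```

```text
pos [149.6 606.5 214. ] yaw 76.15 tilt 0.06 q6 -0.0 w 91.8 F [-0.3 -0.4  0.2] t 0.1
turn -0.2473 shift [-0.377  -0.9445 -0.0012] | rows 17 [-0.0222 -0.0556 -0.0001]
```

jog_arm --rows '[0, 0, 0, -0.1, -0.35, 0, 0, 0, -0.1, -0.35, 0, 0, 0, -0.047, -0.35, -0.022, -0.0555, 0, 0, -0.35, -0.022, -0.0555, 0, 0, -0.35]'

```text
time: 0.65
position: [195.9, 522.5, 213.9]
ee_rot: [0.205, -3.135, 0.001]
contact_force: [0.2, 0.4, -0.1]
width: 53.8
finger_force: 0.0
```

jog_arm --rows '[-0.022, -0.0555, 0, 0, -0.35, -0.022, -0.0555, 0, 0, -0.35, -0.022, -0.0555, 0, 0, -0.35, -0.022, -0.0555, 0, 0, -0.35, -0.022, -0.0555, 0, 0, -0.35]'

```text
time: 1.15
position: [312.2, 312.7, 214.6]
ee_rot: [-0.203, 3.135, 0.0]
contact_force: [1.0, 0.1, 0.4]
width: 29.8
finger_force: 0.0
```

jog_arm --rows '[-0.022, -0.0555, 0, 0, -0.35, -0.022, -0.0555, 0, 0, -0.35, -0.022, -0.0555, 0, 0, -0.35, -0.022, -0.0555, 0, 0, -0.35, -0.022, -0.0555, 0, 0, -0.35]'

```text
time: 1.65
position: [428.0, 103.6, 214.7]
ee_rot: [-0.202, 3.135, 0.0]
contact_force: [0.7, 0.2, -0.2]
width: 30.0
finger_force: 0.0
```

jog_arm --rows '[-0.022, -0.0555, 0, 0, -0.35, -0.022, -0.0555, 0, 0, -0.35, -0.022, -0.0555, 0, 0, -0.35, 0, 0, 0, 0, -0.35, 0, 0, 0, 0, -0.35]'

```text
time: 2.15
position: [496.8, -20.6, 214.1]
ee_rot: [0.198, -3.134, -0.001]
contact_force: [-0.5, 0.3, 0.5]
width: 29.5
finger_force: 0.0
```

```bash
python3 plan.py 546 -104 215 97.4; python3 -c "
from h import *
im,c=grab('wrist');np.save('w1.npy',im)
for p in [(546,-104,140),(477,-113,140),(615,-95,140)]:
    q=proj(c,p);print(q);cv2.circle(im,tuple(int(v) for v in q),3,(255,0,0),1)
save('w1',cv2.resize(im,(800,600)))"
```

```text
pos [496.8 -20.6 214.1] yaw 97.22 tilt 0.06 q6 -1.74 w 29.5 F [-0.5  0.3  0.5] t 2.1
turn -0.0021 shift [-0.0476 -0.1113 -0.0011] | rows 2 [-0.0238 -0.0556 -0.0005]
[152.02790213 244.2432037 ]
[144.01418659 162.88287375]
[159.8287146  314.13978243]
```

View pics/w1.png

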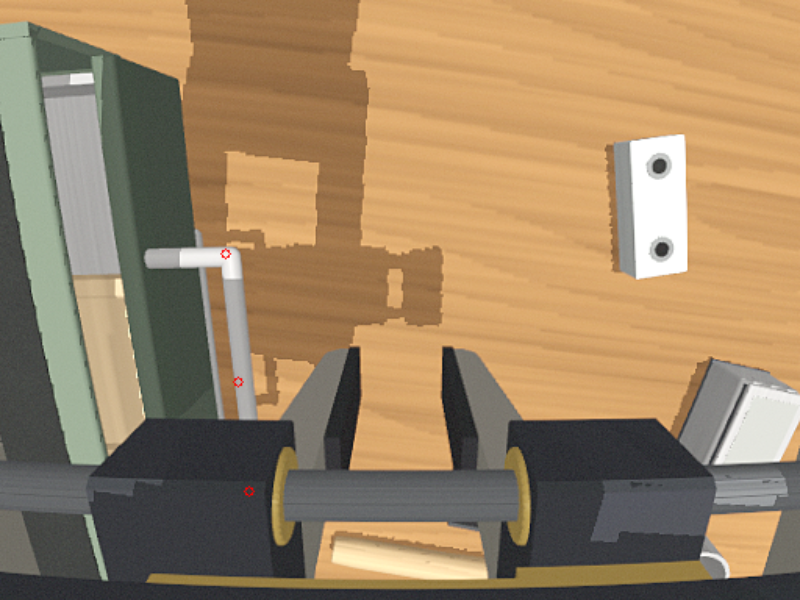

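The wrist view confirms the handle: its bar corner is at (232,256) against the predicted (225,254), and the bar runs down through (242,380). The drawer is about 25 mm open. I'll grasp the bar now.

jog_arm --rows '[-0.0235, -0.055, 0, 0, -0.35, -0.0235, -0.054, 0, 0, -0.35, 0, 0, 0, 0, -0.35, 0, 0, 0, 0, -0.35, 0, 0, 0, 0, -0.35]'

```text
time: 2.7
position: [544.5, -99.8, 214.4]
ee_rot: [0.204, -3.134, -0.001]
contact_force: [-0.6, -0.1, -0.2]
width: 29.9
finger_force: 0.0
```

```bash
python3 plan.py 546 -102 121 97.4
```

```text
pos [544.5 -99.8 214.4] yaw 97.45 tilt 0.07 q6 -1.89 w 29.9 F [-0.6 -0.1 -0.2] t 2.7
turn 0.0006 shift [-0.0015 -0.003   0.1167] | rows 2 [-0.0007 -0.0015  0.0584]
```

jog_arm --rows '[-0.0015, -0.003, 0.038, 0, -0.35, 0, 0, 0.038, 0, -0.35, 0, 0, 0.038, 0, -0.35, 0, 0, 0, 0, -0.35, 0, 0, 0, 0, -0.35]'

```text
time: 3.2
position: [546.5, -102.5, 123.9]
ee_rot: [0.204, -3.134, -0.001]
contact_force: [-0.6, 0.4, -0.3]
width: 29.6
finger_force: 0.0
```

jog_arm --rows '[0, 0, 0, 0, -1, 0, 0, 0, 0, -1, 0, 0, 0, 0, -1, 0, 0, 0, 0, -1, 0, 0, 0, 0, -1]' --squeeze 25

```text
time: 3.7
position: [547.9, -103.5, 124.9]
ee_rot: [-0.202, 3.133, 0.0]
contact_force: [-0.9, 3.6, 7.9]
width: 9.4
finger_force: 25.0
```

jog_arm --rows '[0, 0.02, 0, 0, -1, 0, 0.03, 0, 0, -1, 0, 0.03, 0, 0, -1, 0, 0.03, 0, 0, -1, 0, 0.03, 0, 0, -1]'

```text
time: 4.2
position: [532.1, 6.8, 124.8]
ee_rot: [0.203, -3.135, 0.004]
contact_force: [-5.8, -6.2, 12.4]
width: 9.0
finger_force: 25.0
```

jog_arm --rows '[0, 0.02, 0, 0, -1, 0, 0.02, 0, 0, -1, 0, 0.015, 0, 0, -1, 0, 0, 0, 0, -1, 0, 0, 0, 0, -1]'

```text
time: 4.7
position: [525.6, 51.6, 124.8]
ee_rot: [0.203, -3.133, -0.001]
contact_force: [-8.9, 2.6, 16.6]
width: 9.1
finger_force: 25.0
```

jog_arm --rows '[0, 0.005, 0, 0, -1, 0, 0.005, 0, 0, -1, 0, 0.004, 0, 0, -1, 0, 0, 0, 0, -1, 0, 0, 0, 0, -1]'

```text
time: 5.2
position: [525.1, 55.8, 124.7]
ee_rot: [0.207, -3.133, 0.016]
contact_force: [-4.6, -34.7, 13.6]
width: 8.8
finger_force: 25.0
```

jog_arm --rows '[0, -0.003, 0, 0, -0.35, 0, 0, 0, 0, -0.35, 0, 0, 0, 0, -0.35, 0, 0, 0, 0, -0.35, 0, 0, -0.02, 0, -0.35]'

```text
time: 5.7
position: [524.4, 60.0, 137.9]
ee_rot: [0.202, -3.132, 0.0]
contact_force: [0.3, 0.3, 0.9]
width: 30.0
finger_force: 0.0
```

jog_arm --rows '[0, 0, -0.05, 0, -0.35, 0, 0, -0.05, 0, -0.35, 0, 0, -0.06, 0, -0.35, 0, 0, -0.04, 0, -0.35, 0, 0, 0, 0, -0.35]'

```text
time: 6.2
position: [528.2, 60.5, 304.4]
ee_rot: [-0.202, 3.127, 0.001]
contact_force: [1.0, -0.4, -0.9]
width: 29.5
finger_force: 0.0
```

```bash
python3 plan.py 600 -75 300 97.4
```

```text
pos [528.2  60.5 304.4] yaw 97.41 tilt 0.47 q6 -1.59 w 29.5 F [ 1.  -0.4 -0.9] t 6.2
turn 0.0001 shift [-0.0672 -0.1795  0.0055] | rows 4 [-0.0168 -0.0449  0.0014]
```

jog_arm --rows '[-0.0168, -0.045, 0.001, 0, 1, -0.0168, -0.045, 0.001, 0, 1, -0.0168, -0.045, 0.001, 0, 1, -0.0168, -0.045, 0.001, 0, 1, 0, 0, 0, 0, 1]'

```text
time: 6.7
position: [598.7, -79.2, 294.4]
ee_rot: [0.198, -3.134, 0.001]
contact_force: [-0.3, 0.8, -1.0]
width: 67.6
finger_force: 0.0
```

jog_arm --rows '[0, 0, 0, 0, 1, 0, 0, 0, 0, 1, 0, 0, 0, 0, 1, 0, 0, 0, 0, 1]'

```text
time: 7.1
position: [597.3, -75.1, 296.3]
ee_rot: [-0.204, 3.135, 0.0]
contact_force: [-0.0, -0.9, 0.4]
width: 92.0
finger_force: 0.0
```

```bash
python3 plan.py 600 -75 300 97.4
cat > snap.py <<'E'
from h import *; import sys,pickle
im,c=grab(sys.argv[2] if len(sys.argv)>2 else 'wrist'); pickle.dump((im,c),open(sys.argv[1]+'.pkl','wb')); save(sys.argv[1],cv2.resize(im,(800,600)))
E
python3 snap.py d1
```

```text
pos [597.3 -75.1 296.3] yaw 97.45 tilt 0.01 q6 -1.83 w 92.0 F [-0.  -0.9  0.4] t 7.1
turn 0.0005 shift [-0.0034 -0.0003 -0.0046] | rows 1 [-0.0034 -0.0003 -0.0046]
```

View pics/d1.png

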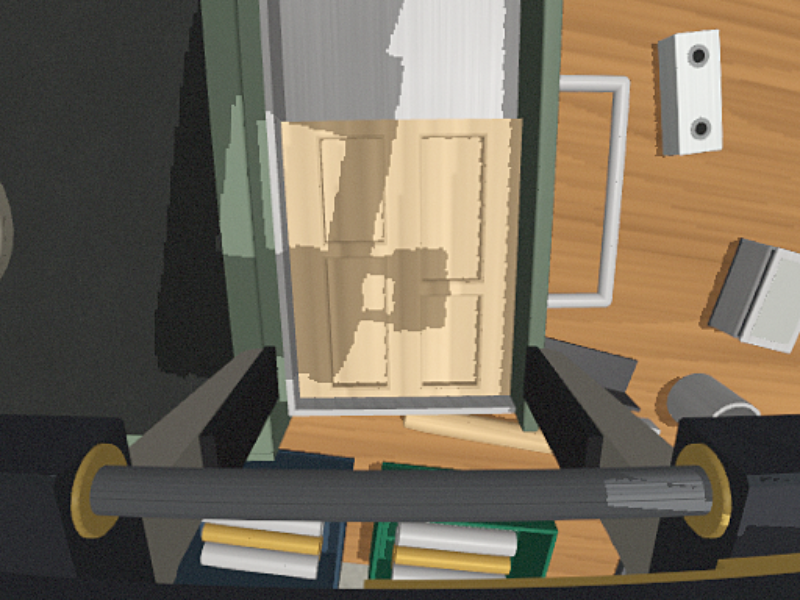

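The drawer is fully open. The bay is at the top (grey), and the plywood spans x 280–520, y 120–400. Front column (right): long pocket (420–483, 136–280) and short pocket (422–480, 294–385). Back column (left): short pocket (320–385, 136–243) and long pocket (330–388, 257–387). A second viewpoint will give heights.

jog_arm --rows '[-0.04, 0.025, 0, 0, 1, -0.035, 0.025, 0, 0, 1, 0, 0, 0, 0, 1, 0, 0, 0, 0, 1, 0, 0, 0, 0, 1]'

```text
time: 7.65
position: [651.2, -29.1, 296.2]
ee_rot: [0.202, -3.134, 0.0]
contact_force: [-0.3, -0.0, 0.3]
width: 92.2
finger_force: 0.0
```

```bash
python3 snap.py d2
cat > crop.py <<'E'
import pickle,cv2,numpy as np
a=pickle.load(open('d1.pkl','rb'));b=pickle.load(open('d2.pkl','rb'))
from h import *
A=a[0][70:265,170:345]; save('d1c',cv2.resize(A,None,fx=3,fy=3,interpolation=cv2.INTER_CUBIC))
# where the plywood lands in view 2
pts=[onz(a[1],u*.64,v*.64,104) for u,v in((280,120),(520,120),(290,400),(512,400))]
q=np.array([proj(b[1],p) for p in pts]);print(np.round(pts),np.round(q))
x0,y0=(q.min(0)-12).astype(int);x0=max(x0,0);y0=max(y0,0);x1,y1=(q.max(0)+12).astype(int)
print(x0,y0,x1,y1);save('d2c',cv2.resize(b[0][y0:y1,x0:x1],None,fx=3,fy=3,interpolation=cv2.INTER_CUBIC))
E
python3 crop.py
```

```text
[[ 504. -173.  104.]
 [ 482.   -7.  104.]
 [ 717. -150.  104.]
 [ 694.   28.  104.]] [[141.  20.]
 [299.  18.]
 [151. 212.]
 [299. 212.]]
128 6 311 223
```

View pics/d1c.png

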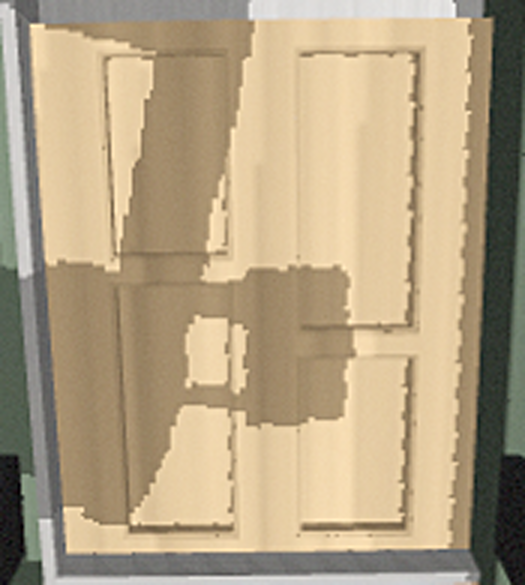

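View pics/d2c.png

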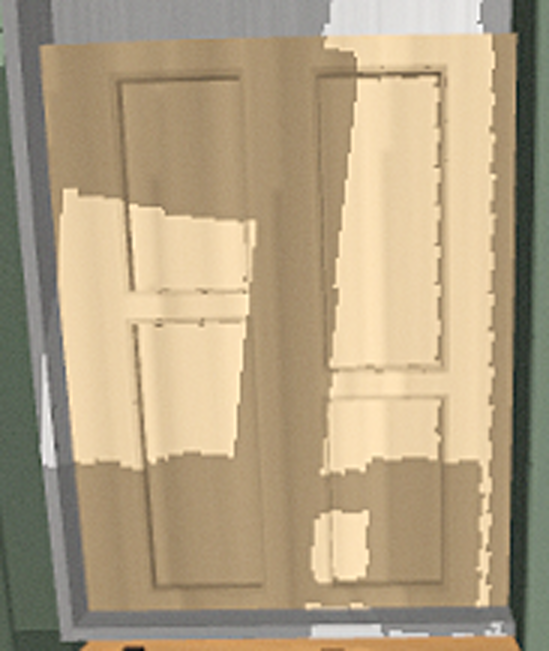

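Both crops show the pocket rims and the plywood outline clearly. For example, the front long pocket in d1c spans (299,50)–(416,331), and the plywood corners are at (30,22), (493,17), (470,551) and (64,553). Next I'll intersect rays from the two views.

```bash
cat > dr.py <<'E'
from h import *; import pickle
a=pickle.load(open('d1.pkl','rb'))[1];b=pickle.load(open('d2.pkl','rb'))[1]
Q={'ply':([(30,22),(493,17),(470,551),(64,553)],[(40,45),(517,33),(508,606),(88,611)]),
'FL':([(299,50),(419,50),(416,331),(299,331)],[(316,72),(445,70),(443,370),(330,370)]),
'FS':([(299,354),(414,354),(411,533),(299,533)],[(330,395),(443,395),(441,584),(335,584)]),
'BS':([(104,52),(230,52),(228,254),(117,256)],[(118,78),(243,76),(250,292),(130,292)]),
'BL':([(117,283),(236,283),(236,530),(129,530)],[(135,320),(253,320),(264,585),(153,587)])}
ang=None
for k,(p,q) in Q.items():
    X=np.array([cross(ray(a,u/3+170-.33,v/3+70-.33),ray(b,s/3+128-.33,t/3+6-.33))[0] for (u,v),(s,t) in zip(p,q)])
    z1=np.array([onz(a,u/3+170-.33,v/3+70-.33,104) for u,v in p]);z2=np.array([onz(b,u/3+128-.33,v/3+6-.33,104) for u,v in q])
    print(k,"z",np.round(X[:,2],0),"ctr3d",np.round(X.mean(0),1))
    for nm,Z in(("v1",z1),("v2",z2)):
        cy=(Z[3]-Z[0]+Z[2]-Z[1])/2; cx=(Z[0]-Z[1]+Z[3]-Z[2])/2
        print("   ",nm,"ctr",np.round(Z.mean(0)[:2],1),"ylen",round(np.linalg.norm(cy),1),"yang",round(np.degrees(np.arctan2(cy[1],cy[0])),2),"xlen",round(np.linalg.norm(cx),1))
E
python3 dr.py
```

```text
ply z [103. 104. 111. 103.] ctr3d [596.  -74.7 105.5]
    v1 ctr [596.8 -74.1] ylen 211.7 yang 8.09 xlen 169.5
    v2 ctr [596.5 -74.2] ylen 210.9 yang 8.09 xlen 169.0
FL z [101.  98. 106.  97.] ctr3d [550.6 -43.9 100.3]
    v1 ctr [550.6 -44.3] ylen 105.5 yang 8.51 xlen 44.9
    v2 ctr [550.9 -43.6] ylen 105.0 yang 8.53 xlen 44.0
FS z [ 97. 104. 120. 107.] ctr3d [648.1 -30.3 106.9]
    v1 ctr [650.  -29.8] ylen 76.9 yang 8.56 xlen 46.0
    v2 ctr [649.  -29.6] ylen 74.6 yang 7.83 xlen 42.4
BS z [ 96. 101.  94. 105.] ctr3d [ 545.8 -117.3   99.2]
    v1 ctr [ 545.3 -116.6] ylen 74.8 yang 7.77 xlen 44.4
    v2 ctr [ 546.5 -116.7] ylen 74.7 yang 7.63 xlen 44.7
BL z [102. 106. 105. 103.] ctr3d [ 644.6 -102.4  103.8]
    v1 ctr [ 644.4 -102.1] ylen 103.8 yang 7.46 xlen 45.3
    v2 ctr [ 644.8 -102.4] ylen 103.4 yang 7.75 xlen 44.4
```

Plywood height measures 103–106 mm and the pocket rims are about 105×44 and 75×44 mm, which agrees with the text. The drawer's y axis lies at 8.0°. FL is at (550.2,−44.2) and BS at (545.5,−117). Now to look at the long jaw.

```bash
python3 plan.py 447 167 170 106.4
```

```text
pos [651.2 -29.3 296.3] yaw 97.36 tilt 0.02 q6 -1.75 w 92.1 F [-0.6  0.6 -0.1] t 7.7
turn -0.1052 shift [0.1755 0.3074 0.1579] | rows 7 [0.0251 0.0439 0.0226]
```

jog_arm --rows '[0, 0, 0, -0.053, 1, 0, 0, 0, -0.052, 1, 0.0251, 0.044, 0, 0, 1, 0.0251, 0.044, 0, 0, 1, 0.0251, 0.044, 0, 0, 1]'

```text
time: 8.2
position: [562.7, 55.3, 296.2]
ee_rot: [0.445, -3.11, 0.0]
contact_force: [0.1, 0.1, -0.7]
width: 91.6
finger_force: 0.0
```

jog_arm --rows '[0.0251, 0.044, 0, 0, 1, 0.0251, 0.044, 0.03, 0, 1, 0.0251, 0.044, 0.04, 0, 1, 0.0251, 0.044, 0.04, 0, 1, 0, 0, 0.04, 0, 1]'

```text
time: 8.7
position: [446.1, 167.5, 177.8]
ee_rot: [-0.45, 3.109, 0.001]
contact_force: [0.7, -1.0, -0.6]
width: 92.4
finger_force: 0.0
```

jog_arm --rows '[0, 0, 0, 0, 1, 0, 0, 0, 0, 1, 0, 0, 0, 0, 1]'

```text
time: 9.0
position: [451.0, 165.9, 180.0]
ee_rot: [-0.446, 3.107, 0.001]
contact_force: [0.2, -0.8, 0.5]
width: 91.8
finger_force: 0.0
```

```bash
python3 plan.py 447 167 170 106.4; python3 snap.py j1
cat > jaw.py <<'E'
"""jaw.py file z u v : holes of the white jaw nearest pixel (u,v), on plane z -> centre, yaw of its width axis"""
from h import *; import pickle,sys
def jaw(f,g=None,z=30):
    im,c=pickle.load(open(f+'.pkl','rb')); hi=im.max(2).astype(int); sat=hi-im.min(2)
    w=((hi>175)&(sat<30)).astype(np.uint8); best=None
    for ct in cv2.findContours(w,cv2.RETR_EXTERNAL,cv2.CHAIN_APPROX_NONE)[0]:
        if cv2.contourArea(ct)<600: continue
        (mx,my),sz,_=cv2.minAreaRect(ct)
        fl=cv2.erode(cv2.drawContours(np.zeros_like(w),[ct],-1,1,-1),np.ones((3,3)))
        k,_,st,ce=cv2.connectedComponentsWithStats(((hi<150)&(fl>0)).astype(np.uint8))
        h=sorted([(st[i,4],ce[i]) for i in range(1,k) if st[i,4]>5],key=lambda t:-t[0])
        b=np.array([onz(c,u,v,z)[:2] for u,v in cv2.boxPoints(cv2.minAreaRect(ct))])
        e=[round(np.linalg.norm(b[i]-b[i-1]),1) for i in(1,2)]
        if len(h)<2: print("blob",round(mx),round(my),e,"no holes");continue
        P=[onz(c,*x[1],z) for x in h[:2]]; d=P[1]-P[0]
        print(f,"px",round(mx),round(my),"holes px",np.round([x[1] for x in h[:2]],1).tolist(),"ctr",np.round((P[0]+P[1])[:2]/2,1),"box ctr",np.round(b.mean(0),1),"sides",e,"spacing",round(np.linalg.norm(d),1),"grip yaw",round(np.degrees(np.arctan2(d[1],d[0]))%180+90,2))
if __name__=="__main__":
    for f in sys.argv[1:]: jaw(f)
E
python3 jaw.py j1
```

```text
pos [451.  165.9 180. ] yaw 106.33 tilt 0.15 q6 -1.51 w 91.8 F [ 0.2 -0.8  0.5] t 9.0
turn -0.0008 shift [0.0043 0.0028 0.0125] | rows 1 [0.0043 0.0028 0.0125]
blob 307 349 [np.float64(75.0), np.float64(49.9)] no holes
j1 px 443 212 holes px [[446.2, 194.1], [441.2, 230.5]] ctr [429.  373.1] box ctr [429.  372.8] sides [np.float64(74.5), np.float64(40.2)] spacing 42.2 grip yaw 108.0
blob 256 154 [np.float64(38.2), np.float64(99.3)] no holes
blob 455 55 [np.float64(31.7), np.float64(162.7)] no holes
```

View pics/j1.png

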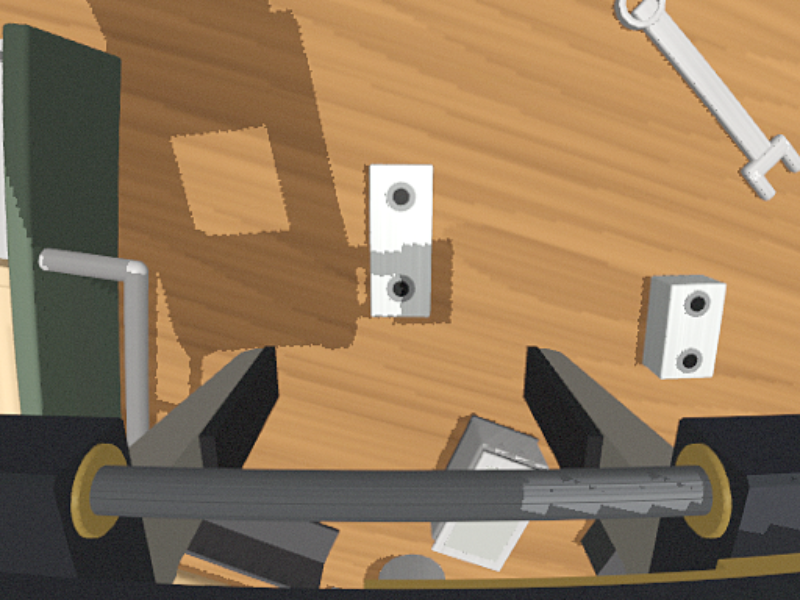

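The long jaw is at (400,240) with holes at (400,196) and (400,288), nicely square to the fingers. The short jaw is at (688,330) and the tin at (490,490). I'll measure with a shadow-tolerant mask and triangulate against d1.

```bash
sed -i 's/hi>175)&(sat<30)/hi>120)\&(sat<30)/; s/hi<150)&(fl/hi<110)\&(fl/' jaw.py; python3 jaw.py j1 d1
python3 - <<'E'
from h import *; import pickle
a=pickle.load(open('j1.pkl','rb'))[1];b=pickle.load(open('d1.pkl','rb'))[1]
for p,q in(((400,196),(698,55)),((400,288),(701,128))):
    print(cross(ray(a,*np.array(p)*.64),ray(b,*np.array(q)*.64)))
E
```

```text
blob 307 349 [np.float64(75.8), np.float64(50.3)] no holes
j1 px 392 319 holes px [[378.5, 321.0], [411.5, 320.0]] ctr [572.5 376.7] box ctr [571.8 373.3] sides [np.float64(142.9), np.float64(29.1)] spacing 41.4 grip yaw 196.34
blob 319 284 [np.float64(70.5), np.float64(43.7)] no holes
j1 px 437 209 holes px [[446.1, 194.1], [441.1, 230.7]] ctr [429.2 373. ] box ctr [428.4 365.1] sides [np.float64(77.6), np.float64(54.7)] spacing 42.4 grip yaw 108.01
blob 79 210 [np.float64(71.6), np.float64(146.8)] no holes
j1 px 256 154 holes px [[257.6, 184.3], [256.2, 125.5]] ctr [427.2 159. ] box ctr [427.2 158. ] sides [np.float64(39.2), np.float64(99.3)] spacing 60.3 grip yaw 107.69
blob 9 151 [np.float64(22.1), np.float64(247.9)] no holes
blob 453 56 [np.float64(33.1), np.float64(163.4)] no holes
blob 165 358 [np.float64(34.4), np.float64(127.8)] no holes
blob 292 344 [np.float64(35.3), np.float64(129.6)] no holes
blob 498 192 [np.float64(95.7), np.float64(66.3)] no holes
blob 148 113 [np.float64(27.1), np.float64(137.0)] no holes
d1 px 447 58 holes px [[446.8, 35.3], [448.2, 81.8]] ctr [426.8 159.1] box ctr [427.3 158.8] sides [np.float64(40.1), np.float64(102.0)] spacing 59.9 grip yaw 105.95
d1 px 372 112 holes px [[386.0, 144.5], [392.0, 66.0]] ctr [499.6  92.6] box ctr [520.4  74.3] sides [np.float64(297.5), np.float64(73.1)] spacing 103.9 grip yaw 98.12
blob 256 38 [np.float64(193.0), np.float64(94.3)] no holes
blob 196 163 [np.float64(167.8), np.float64(427.0)] no holes
(array([398.44231125, 149.57803676,  32.11340208]), np.float64(0.07688430254148995))
(array([455.90589491, 166.42014762,  32.4665197 ]), np.float64(0.26949614069080124))
```

```bash
python3 plan.py 427 158.7 14 106.4
```

```text
pos [451.  165.9 180. ] yaw 106.32 tilt 0.16 q6 -1.51 w 91.8 F [-0.4  0.6  0.3] t 9.1
turn -0.0009 shift [ 3.130e-02 -2.000e-04  2.074e-01] | rows 4 [ 0.0078 -0.      0.0519]
```

jog_arm --rows '[0.0155, 0, 0, 0, 0.6, 0.0158, 0, 0.05, 0, 0.6, 0, 0, 0.05, 0, 0.6, 0, 0, 0.05, 0, 0.6, 0, 0, 0.04, 0, 0.6]'

```text
time: 9.55
position: [424.8, 158.6, 25.4]
ee_rot: [-0.447, 3.109, 0.0]
contact_force: [-0.0, -0.3, 0.7]
width: 73.4
finger_force: 0.0
```

jog_arm --rows '[0, 0, 0, 0, 0.6, 0, 0, 0, 0, 0.6, 0, 0, 0, 0, 0.6]'

```text
time: 9.85
position: [426.6, 159.4, 28.0]
ee_rot: [-0.447, 3.107, 0.001]
contact_force: [0.2, 0.5, 0.4]
width: 73.4
finger_force: 0.0
```

```bash
python3 plan.py 427 158.7 14 106.4
```

```text
pos [426.6 159.4  28. ] yaw 106.39 tilt 0.15 q6 -1.5 w 73.4 F [0.2 0.5 0.4] t 9.8
turn -0.0002 shift [-0.0002 -0.001   0.0175] | rows 1 [-0.0002 -0.001   0.0175]
```

jog_arm --rows '[0, -0.001, 0.0175, 0, 0.6, 0, 0, 0, 0, 0.6, 0, 0, 0, 0, -1, 0, 0, 0, 0, -1, 0, 0, 0, 0, -1]' --squeeze 40

```text
time: 10.35
position: [426.1, 158.5, 13.0]
ee_rot: [-0.448, 3.108, 0.0]
contact_force: [-0.1, -0.5, -0.5]
width: 51.7
finger_force: 0.0
```

jog_arm --rows '[0, 0, 0, 0, -1, 0, 0, 0, 0, -1, 0, 0, 0, 0, -1]'

```text
time: 10.65
position: [425.8, 158.4, 12.5]
ee_rot: [-0.448, 3.109, 0.0]
contact_force: [0.0, -0.8, 6.2]
width: 39.6
finger_force: 40.0
```

jog_arm --rows '[0, 0, -0.03, 0, -1, 0, 0, -0.05, 0, -1, 0, 0, -0.06, 0, -1, 0, 0, -0.06, 0, -1, 0, 0, -0.03, 0, -1]'

```text
time: 11.15
position: [426.6, 158.7, 199.8]
ee_rot: [-0.447, 3.106, 0.001]
contact_force: [1.3, 0.3, -3.7]
width: 40.1
finger_force: 40.0
```

```bash
python3 plan.py 550.2 -44.2 200 98
```

```text
pos [426.6 158.7 199.8] yaw 106.4 tilt 0.22 q6 -1.5 w 40.1 F [ 1.3  0.3 -3.7] t 11.2
turn 0.0977 shift [-0.1177 -0.2726 -0.0003] | rows 5 [-0.0235 -0.0545 -0.0001]
```

jog_arm --rows '[0, 0, 0, 0.049, -1, 0, 0, 0, 0.049, -1, -0.0235, -0.0545, 0, 0, -1, -0.0235, -0.0545, 0, 0, -1, -0.0235, -0.0545, 0, 0, -1]'

```text
time: 11.65
position: [499.7, 35.4, 195.9]
ee_rot: [0.221, -3.133, -0.0]
contact_force: [0.5, 1.2, -2.8]
width: 39.7
finger_force: 40.0
```

jog_arm --rows '[-0.0235, -0.0545, 0, 0, -1, -0.0235, -0.0545, 0, 0, -1, 0, 0, 0, 0, -1, 0, 0, 0, 0, -1, 0, 0, 0, 0, -1]'

```text
time: 12.15
position: [547.9, -43.9, 195.6]
ee_rot: [0.218, -3.132, -0.001]
contact_force: [-0.7, -0.9, -3.4]
width: 39.7
finger_force: 40.0
```

```bash
python3 plan.py 549.1 -44.4 140 98
```

```text
pos [547.9 -43.9 195.6] yaw 97.98 tilt 0.11 q6 -1.79 w 39.7 F [-0.7 -0.9 -3.4] t 12.2
turn -0.0002 shift [-0.0014 -0.0008  0.0695] | rows 2 [-0.0007 -0.0004  0.0347]
```

jog_arm --rows '[-0.0014, -0.0008, 0.03, 0, -1, 0, 0, 0.03, 0, -1, 0, 0, 0.03, 0, -1, 0, 0, 0, 0, -1, 0, 0, 0, 0, -1]'

```text
time: 12.65
position: [549.7, -44.1, 124.5]
ee_rot: [0.221, -3.133, -0.0]
contact_force: [0.6, -0.7, -2.5]
width: 39.2
finger_force: 40.0
```

```bash
python3 plan.py 549.1 -44.4 107 98; python3 snap.py p1
```

```text
pos [549.7 -44.1 124.5] yaw 98.06 tilt 0.05 q6 -1.79 w 39.2 F [ 0.6 -0.7 -2.5] t 12.7
turn 0.0006 shift [ 0.0007 -0.0003  0.0219] | rows 1 [ 0.0007 -0.0003  0.0219]
```

View pics/p1.png

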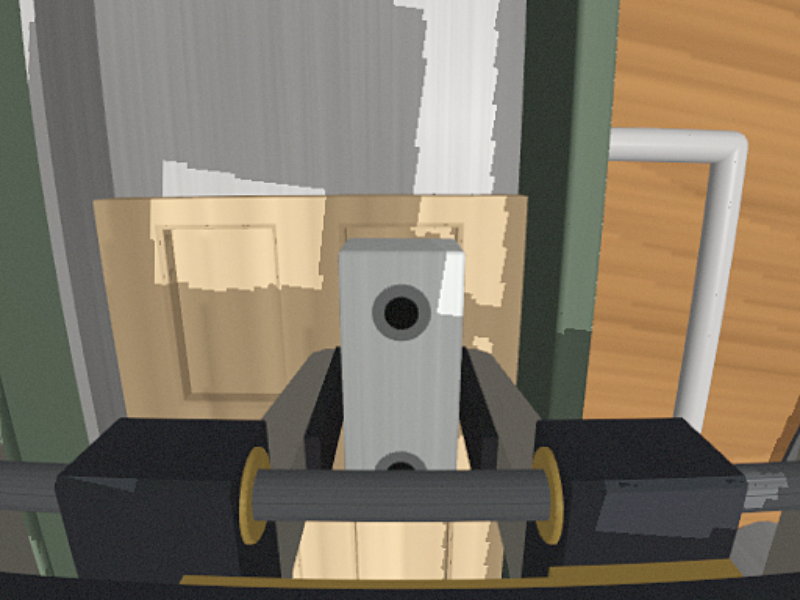

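The held jaw (340–463, from y≈240) lines up with the front long pocket's rim (338–463, y≈225). I'll lower it gently.

jog_arm --rows '[0.0007, -0.0003, 0.008, 0, -1, 0, 0, 0.006, 0, -1, 0, 0, 0.005, 0, -1, 0, 0, 0.003, 0, -1, 0, 0, 0, 0, -1]'

```text
time: 13.2
position: [549.6, -45.4, 106.6]
ee_rot: [0.218, -3.134, -0.0]
contact_force: [0.9, 0.4, -3.7]
width: 39.5
finger_force: 40.0
```

```bash
python3 plan.py 549.1 -44.4 106 98
```

```text
pos [549.6 -45.4 106.6] yaw 97.97 tilt 0.01 q6 -1.8 w 39.5 F [ 0.9  0.4 -3.7] t 13.2
turn -0.0004 shift [0.0005 0.0013 0.0007] | rows 1 [0.0005 0.0013 0.0007]
```

jog_arm --rows '[0, 0, 0.001, 0, -1, 0, 0, 0, 0, 0.05, 0, 0, 0, 0, 0.05, 0, 0, 0, 0, 0.05, 0, 0, -0.02, 0, 0.05]'

```text
time: 13.7
position: [548.3, -45.2, 120.4]
ee_rot: [0.218, -3.131, -0.001]
contact_force: [0.1, -0.6, 0.2]
width: 48.3
finger_force: 0.0
```

jog_arm --rows '[0, 0, -0.05, 0, 0.05, 0, 0, -0.06, 0, 0.05, 0, 0, -0.05, 0, 0.05, 0, 0, 0, 0, 0.6, 0, 0, 0, 0, 0.6]'

```text
time: 14.2
position: [550.1, -45.4, 250.5]
ee_rot: [-0.218, 3.132, -0.0]
contact_force: [-0.2, 0.3, -0.4]
width: 62.2
finger_force: 0.0
```

```bash
python3 plan.py 453 379 170 108; python3 -c "
from h import *;import pickle
pickle.dump(grab('wrist'),open('p2.pkl','wb'))"; python3 jaw.py p2|grep ctr
```

```text
pos [550.1 -45.4 250.5] yaw 97.97 tilt 0.12 q6 -1.79 w 62.2 F [-0.2  0.3 -0.4] t 14.2
turn -0.1167 shift [-0.0485  0.542   0.1006] | rows 9 [-0.0054  0.0602  0.0112]
p2 px 256 182 holes px [[256.4, 215.6], [256.4, 155.1]] ctr [575.3 -42.5] box ctr [573.3 -42.6] sides [np.float64(52.3), np.float64(132.2)] spacing 79.3 grip yaw 97.93
```

jog_arm --rows '[0, 0, 0, -0.06, 1, 0, 0, 0, -0.057, 1, -0.0054, 0.0602, 0, 0, 1, -0.0054, 0.0602, 0, 0, 1, -0.0054, 0.0602, 0, 0, 1]'

```text
time: 14.75
position: [515.6, 97.0, 247.7]
ee_rot: [0.489, -3.1, 0.0]
contact_force: [1.1, 0.0, 0.2]
width: 91.8
finger_force: 0.0
```

jog_arm --rows '[-0.0054, 0.0602, 0, 0, 1, -0.0054, 0.0602, 0, 0, 1, -0.0054, 0.0602, 0, 0, 1, -0.0054, 0.0602, 0, 0, 1, -0.0054, 0.0602, 0.03, 0, 1]'

```text
time: 15.25
position: [463.8, 330.8, 227.8]
ee_rot: [-0.493, 3.101, 0.001]
contact_force: [1.8, 0.3, 0.4]
width: 91.9
finger_force: 0.0
```

jog_arm --rows '[-0.0054, 0.0602, 0.035, 0, 1, 0, 0, 0.035, 0, 1, 0, 0, 0, 0, 1, 0, 0, 0, 0, 1, 0, 0, 0, 0, 1]'

```text
time: 15.75
position: [455.0, 369.9, 175.3]
ee_rot: [-0.491, 3.103, 0.0]
contact_force: [0.5, 0.1, 0.1]
width: 92.0
finger_force: 0.0
```

```bash
python3 -c "
from h import *;import pickle
from jaw import jaw
jaw('p2',z=124)
pickle.dump(grab('wrist'),open('j2.pkl','wb'));jaw('j2')
a=pickle.load(open('j2.pkl','rb'))[1];b=pickle.load(open('j1.pkl','rb'))[1]
import sys"; python3 plan.py 429 373 14 108
```

```text
blob 490 232 [np.float64(77.1), np.float64(55.0)] no holes
p2 px 256 182 holes px [[256.4, 215.6], [256.4, 155.1]] ctr [551.5 -45.8] box ctr [550.  -45.9] sides [np.float64(39.8), np.float64(100.4)] spacing 60.3 grip yaw 97.93
blob 221 61 [np.float64(149.4), np.float64(95.4)] no holes
blob 349 126 [np.float64(232.9), np.float64(56.9)] no holes
blob 127 133 [np.float64(6.8), np.float64(254.6)] no holes
blob 84 92 [np.float64(22.7), np.float64(166.9)] no holes
j2 px 385 319 holes px [[376.0, 321.0], [412.2, 312.0]] ctr [562.3 576.6] box ctr [568.4 569.4] sides [np.float64(160.7), np.float64(27.8)] spacing 44.3 grip yaw 212.78
blob 124 239 [np.float64(73.6), np.float64(18.3)] no holes
j2 px 266 156 holes px [[266.4, 177.8], [266.5, 136.1]] ctr [429.1 371.7] box ctr [428.3 371.4] sides [np.float64(40.0), np.float64(69.7)] spacing 42.2 grip yaw 108.19
blob 312 24 [np.float64(34.7), np.float64(73.3)] no holes
pos [455.3 370.1 175.7] yaw 107.96 tilt 0.09 q6 -1.2 w 91.9 F [ 0.2 -0.6 -0.5] t 15.8
turn -0.0005 shift [0.0301 0.0136 0.2021] | rows 4 [0.0075 0.0034 0.0505]
```

The long jaw measures 39.8×100.4 mm at z=124 mm over its pocket, so it is seated. The short jaw measures 40.0×69.7 mm at z=30 mm, centre (428.9,371.7).

jog_arm --rows '[0.0305, 0.012, 0, 0, 0.6, 0, 0, 0.05, 0, 0.6, 0, 0, 0.05, 0, 0.6, 0, 0, 0.05, 0, 0.6, 0, 0, 0.03, 0, 0.6]'

```text
time: 16.3
position: [428.3, 371.0, 29.3]
ee_rot: [0.49, -3.103, 0.0]
contact_force: [0.1, 0.4, 0.4]
width: 73.4
finger_force: 0.0
```

jog_arm --rows '[0, 0, 0, 0, 0.6, 0, 0, 0, 0, 0.6, 0, 0, 0, 0, 0.6]'

```text
time: 16.6
position: [429.6, 372.8, 32.6]
ee_rot: [-0.491, 3.1, 0.003]
contact_force: [0.3, -0.1, 0.1]
width: 73.3
finger_force: 0.0
```

```bash
python3 plan.py 428.9 371.7 13 108.1
```

```text
pos [429.6 372.8  32.6] yaw 108.0 tilt 0.19 q6 -1.17 w 73.3 F [ 0.3 -0.1  0.1] t 16.6
turn -0.0011 shift [ 0.0013 -0.001   0.0246] | rows 1 [ 0.0013 -0.001   0.0246]
```

jog_arm --rows '[0.001, -0.001, 0.0245, 0, 0.6, 0, 0, 0, 0, 0.6, 0, 0, 0, 0, -1, 0, 0, 0, 0, -1, 0, 0, 0, 0, -1]' --squeeze 40

```text
time: 17.1
position: [428.2, 371.4, 11.9]
ee_rot: [-0.492, 3.102, 0.001]
contact_force: [0.2, 0.2, 0.3]
width: 51.7
finger_force: 0.0
```

jog_arm --rows '[0, 0, 0, 0, -1, 0, 0, 0, 0, -1, 0, 0, 0, 0, -1]'

```text
time: 17.4
position: [427.9, 371.3, 11.4]
ee_rot: [-0.492, 3.102, 0.001]
contact_force: [-1.5, -0.7, 5.6]
width: 40.0
finger_force: 40.0
```

jog_arm --rows '[0, 0, -0.03, 0, -1, 0, 0, -0.05, 0, -1, 0, 0, -0.06, 0, -1, 0, 0, -0.06, 0, -1, 0, 0, -0.05, 0, -1]'

```text
time: 17.9
position: [427.6, 370.9, 213.2]
ee_rot: [-0.492, 3.102, 0.0]
contact_force: [1.3, 0.3, -2.6]
width: 39.7
finger_force: 40.0
```

```bash
python3 plan.py 545.5 -117 215 98
```

```text
pos [427.6 370.9 213.2] yaw 108.03 tilt 0.04 q6 -1.17 w 39.7 F [ 1.3  0.3 -2.6] t 17.9
turn 0.1167 shift [-0.0611 -0.6244 -0.0022] | rows 11 [-0.0056 -0.0568 -0.0002]
```

jog_arm --rows '[0, 0, 0, 0.06, -1, 0, 0, 0, 0.0567, -1, -0.0056, -0.0568, 0, 0, -1, -0.0056, -0.0568, 0, 0, -1, -0.0056, -0.0568, 0, 0, -1]'

```text
time: 18.4
position: [459.5, 236.4, 210.4]
ee_rot: [0.221, -3.133, 0.001]
contact_force: [1.8, -0.7, -1.8]
width: 39.5
finger_force: 40.0
```

jog_arm --rows '[-0.0056, -0.0568, 0, 0, -1, -0.0056, -0.0568, 0, 0, -1, -0.0056, -0.0568, 0, 0, -1, -0.0056, -0.0568, 0, 0, -1, -0.0056, -0.0568, 0, 0, -1]'

```text
time: 18.9
position: [513.5, 14.1, 210.6]
ee_rot: [0.219, -3.133, 0.0]
contact_force: [1.5, 0.6, -2.6]
width: 39.7
finger_force: 40.0
```

jog_arm --rows '[-0.0056, -0.0568, 0, 0, -1, -0.0056, -0.0568, 0, 0, -1, -0.0056, -0.0568, 0, 0, -1, 0, 0, 0, 0, -1, 0, 0, 0, 0, -1]'

```text
time: 19.4
position: [545.4, -117.8, 210.2]
ee_rot: [0.215, -3.133, -0.001]
contact_force: [0.2, 0.9, -1.8]
width: 39.9
finger_force: 40.0
```

```bash
python3 plan.py 544.6 -117.1 125 98
```

```text
pos [ 545.4 -117.8  210.2] yaw 97.86 tilt 0.09 q6 -1.92 w 39.9 F [ 0.2  0.9 -1.8] t 19.4
turn -0.0016 shift [0.0009 0.001  0.1065] | rows 2 [0.0005 0.0005 0.0533]
```

jog_arm --rows '[0.001, 0.001, 0.035, 0, -1, 0, 0, 0.035, 0, -1, 0, 0, 0.035, 0, -1, 0, 0, 0, 0, -1, 0, 0, 0, 0, -1]'

```text
time: 19.9
position: [544.7, -115.3, 127.1]
ee_rot: [0.221, -3.133, -0.001]
contact_force: [0.3, -0.9, -1.9]
width: 39.6
finger_force: 40.0
```

```bash
python3 plan.py 544.6 -117.1 106 98
```

```text
pos [ 544.7 -115.3  127.1] yaw 98.07 tilt 0.08 q6 -1.92 w 39.6 F [ 0.3 -0.9 -1.9] t 19.9
turn 0.0008 shift [ 0.0005 -0.0022  0.0264] | rows 1 [ 0.0005 -0.0022  0.0264]
```

jog_arm --rows '[0, -0.002, 0.009, 0, -1, 0, 0, 0.007, 0, -1, 0, 0, 0.006, 0, -1, 0, 0, 0.0035, 0, -1, 0, 0, 0, 0, -1]'

```text
time: 20.4
position: [545.1, -118.0, 106.2]
ee_rot: [0.219, -3.133, -0.0]
contact_force: [-0.3, -0.6, -3.1]
width: 39.0
finger_force: 40.0
```

```bash
python3 plan.py 544.6 -117.1 106 98
```

```text
pos [ 545.1 -118.   106.2] yaw 97.99 tilt 0.03 q6 -1.93 w 39.0 F [-0.3 -0.6 -3.1] t 20.4
turn -0.0001 shift [0.0005 0.0012 0.0002] | rows 1 [0.0005 0.0012 0.0002]
```

jog_arm --rows '[0, 0, 0, 0, 0.05, 0, 0, 0, 0, 0.05, 0, 0, 0, 0, 0.05, 0, 0, 0, 0, 0.05, 0, 0, -0.03, 0, 0.05]'

```text
time: 20.9
position: [543.4, -117.6, 128.5]
ee_rot: [0.219, -3.129, -0.002]
contact_force: [-1.2, 0.6, -0.6]
width: 48.3
finger_force: 0.0
```

jog_arm --rows '[0, 0, -0.05, 0, 0.05, 0, 0, -0.05, 0, 0.05, 0, 0, -0.05, 0, 0.05, 0, 0, 0, 0, 0.05, 0, 0, 0, 0, 0.05]'

```text
time: 21.4
position: [545.8, -118.1, 251.4]
ee_rot: [-0.219, 3.132, -0.001]
contact_force: [-0.3, -0.1, -0.5]
width: 48.3
finger_force: 0.0
```

```bash
python3 -c "
from h import *;import pickle
from jaw import jaw
pickle.dump(grab('wrist'),open('p3.pkl','wb'));jaw('p3',z=124)"|grep ctr; python3 plan.py 600 250 280 98
```

```text
p3 px 256 182 holes px [[256.6, 206.0], [255.4, 165.0]] ctr [ 547.2 -119. ] box ctr [ 544.9 -118.8] sides [np.float64(38.4), np.float64(72.7)] spacing 41.0 grip yaw 99.56
pos [ 544.9 -117.9  250. ] yaw 98.0 tilt 0.03 q6 -1.93 w 48.2 F [ 0.4 -0.1 -0.2] t 21.4
turn 0.0000 shift [-0.1322  0.4458 -0.0375] | rows 8 [-0.0165  0.0557 -0.0047]
```

jog_arm --rows '[-0.017, 0.058, 0, 0, 1, -0.017, 0.058, 0, 0, 1, -0.017, 0.058, 0, 0, 1, -0.017, 0.058, 0, 0, 1, -0.017, 0.058, 0, 0, 1]'

```text
time: 21.95
position: [579.4, 122.9, 248.4]
ee_rot: [0.219, -3.131, 0.001]
contact_force: [1.5, -0.2, -0.3]
width: 86.3
finger_force: 0.0
```

jog_arm --rows '[-0.017, 0.058, 0, 0, 1, -0.017, 0.058, 0, 0, 1, -0.017, 0.058, 0.02, 0, 1, -0.008, 0.025, 0.02, 0, 1, 0, 0, 0.02, 0, 1]'

```text
time: 22.45
position: [603.8, 287.1, 199.6]
ee_rot: [0.224, -3.131, 0.001]
contact_force: [0.4, -0.8, -0.1]
width: 91.8
finger_force: 0.0
```

jog_arm --rows '[0, 0, 0, 0, 1, 0, 0, 0, 0, 1, 0, 0, 0, 0, 1]'

```text
time: 22.75
position: [605.2, 283.3, 203.5]
ee_rot: [-0.217, 3.134, 0.0]
contact_force: [0.1, -0.3, 0.3]
width: 91.7
finger_force: 0.0
```

```bash
python3 plan.py 610 274 200 98; python3 snap.py t1
```

```text
pos [605.2 283.3 203.5] yaw 97.92 tilt 0.03 q6 -1.27 w 91.7 F [ 0.1 -0.3  0.3] t 22.8
turn -0.0009 shift [-0.0043 -0.0123  0.0043] | rows 1 [-0.0043 -0.0123  0.0043]
```

View pics/t1.png

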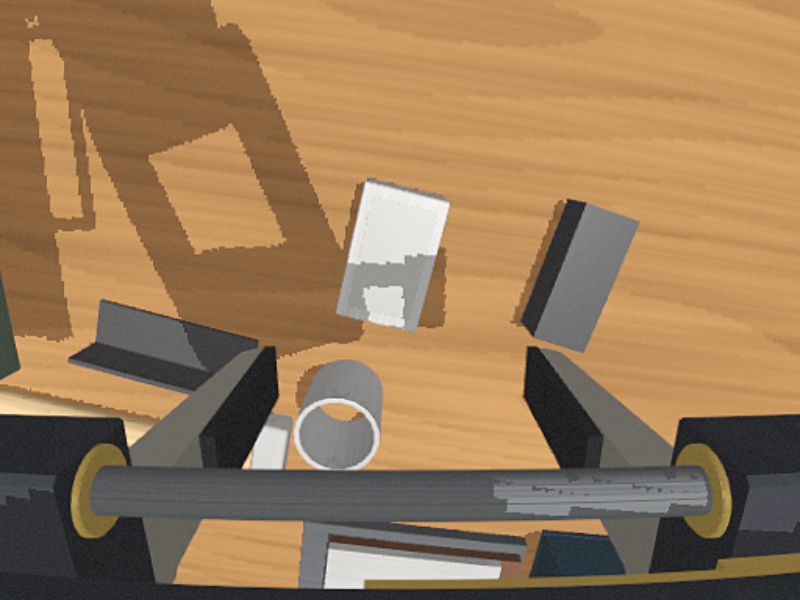

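The tin's lid is at (367,181), (450,205), (416,331), (337,314), undisturbed. The pipe is at (340,430) and the tube at (580,275). A second viewpoint will give its height.

jog_arm --rows '[-0.025, -0.04, 0, 0, 1, -0.025, -0.04, 0, 0, 1, 0, 0, 0, 0, 1, 0, 0, 0, 0, 1, 0, 0, 0, 0, 1]'

```text
time: 23.3
position: [653.0, 226.9, 203.3]
ee_rot: [-0.218, 3.134, 0.001]
contact_force: [0.1, -0.5, 0.2]
width: 91.9
finger_force: 0.0
```

```bash
cat > tin.py <<'E'
from h import *; import pickle,sys
def quad(f,exp):
    im,c=pickle.load(open(f+'.pkl','rb')); hi=im.max(2).astype(int); sat=hi-im.min(2)
    w=((hi>105)&(sat<28)).astype(np.uint8); w=cv2.morphologyEx(w,cv2.MORPH_OPEN,np.ones((3,3)))
    ct=min((k for k in cv2.findContours(w,cv2.RETR_EXTERNAL,cv2.CHAIN_APPROX_NONE)[0] if cv2.contourArea(k)>1500),key=lambda k:np.linalg.norm(np.array(cv2.minAreaRect(k)[0])-exp))
    e,p=1,ct
    while len(p)>4: p=cv2.approxPolyDP(cv2.convexHull(ct),e,True);e+=.3
    p=p[:,0].astype(float); m=p.mean(0); p=p[np.argsort(np.arctan2(p[:,1]-m[1],p[:,0]-m[0]))]
    return c,p
if __name__=="__main__":
    C0=np.array([589,271,50.])
    Q=[]
    for f in sys.argv[1:]:
        c=pickle.load(open(f+'.pkl','rb'))[1]; c,p=quad(f,proj(c,C0)); Q.append((c,p))
        X=np.array([onz(c,u,v,52) for u,v in p]); e=[X[(i+1)%4]-X[i] for i in range(4)]
        print(f,p.tolist(),"ctr",np.round(X.mean(0),1),"sides",[round(np.linalg.norm(k),1) for k in e],"dirs",[round(np.degrees(np.arctan2(k[1],k[0]))%180,1) for k in e])
    for a,b in zip(Q[0][1],Q[1][1]): print(np.round(np.r_[cross(ray(Q[0][0],*a),ray(Q[1][0],*b))],1) if 0 else [np.round(k,1) for k in cross(ray(Q[0][0],*a),ray(Q[1][0],*b))])
E
python3 -c "
from h import *;import pickle;pickle.dump(grab('wrist'),open('t2.pkl','wb'))"; python3 tin.py t1 t2
```

```text
t1 [[236.0, 114.0], [287.0, 130.0], [265.0, 211.0], [215.0, 200.0]] ctr [591.4 274.6  52. ] sides [np.float64(53.2), np.float64(88.1), np.float64(54.5), np.float64(92.0)] dirs [np.float64(80.8), np.float64(173.8), np.float64(84.9), np.float64(173.0)]
t2 [[298.0, 75.0], [352.0, 90.0], [326.0, 175.0], [275.0, 163.0]] ctr [592.1 274.7  52. ] sides [np.float64(55.2), np.float64(87.9), np.float64(54.8), np.float64(88.8)] dirs [np.float64(83.8), np.float64(173.9), np.float64(84.7), np.float64(174.2)]
[array([543.3, 253.1,  38.1]), np.float64(1.0)]
[array([551.1, 306.1,  53.7]), np.float64(0.5)]
[array([637.9, 296.5,  54.8]), np.float64(0.5)]
[array([633. , 242.6,  54.5]), np.float64(0.2)]
```

Lid top measures z≈54.3 mm (raised about 6 mm), centre (591.8,274.6), grip yaw 84°. I'll press the lid on the bench with closed fingers.

```bash
python3 plan.py 591.8 274.6 75 84
```

```text
pos [652.9 227.2 203.3] yaw 98.02 tilt 0.02 q6 -1.38 w 92.1 F [-0.2  0.4 -0.7] t 23.4
turn 0.1631 shift [0.0821 0.0509 0.1603] | rows 3 [0.0274 0.017  0.0534]
```

jog_arm --rows '[0, 0, 0, 0.083, -1, 0, 0, 0, 0.08, -1, 0.0411, 0.0255, 0, 0, -1, 0.041, 0.0254, 0, 0, -1, 0, 0, 0.04, 0, -1]'

```text
time: 23.85
position: [591.1, 278.5, 174.8]
ee_rot: [0.159, 3.133, 0.007]
contact_force: [0.6, 0.5, -0.5]
width: 54.2
finger_force: 0.0
```

jog_arm --rows '[0, 0, 0.04, 0, -1, 0, 0, 0.04, 0, -1, 0, 0, 0.03, 0, -1, 0, 0, 0, 0, -1, 0, 0, 0, 0, -1]'

```text
time: 24.35
position: [592.0, 274.8, 83.3]
ee_rot: [-0.163, -3.137, 0.0]
contact_force: [-1.3, -0.0, 0.1]
width: 13.8
finger_force: 0.0
```

```bash
python3 plan.py 591.8 274.6 56 84
```

```text
pos [592.  274.8  83.3] yaw 84.04 tilt 0.02 q6 -1.03 w 13.8 F [-1.3 -0.   0.1] t 24.4
turn 0.0005 shift [ 0.0002 -0.0002  0.0341] | rows 1 [ 0.0002 -0.0002  0.0341]
```

jog_arm --rows '[0, 0, 0.01, 0, -1, 0, 0, 0.015, 0, -1, 0, 0, 0.009, 0, -1, 0, 0, 0, 0, -1, 0, 0, 0, 0, -1]'

```text
time: 24.85
position: [592.2, 274.0, 55.4]
ee_rot: [-0.165, -3.137, 0.0]
contact_force: [0.2, -0.6, 0.5]
width: 0.6
finger_force: 0.0
```

jog_arm --rows '[0, 0, 0.0025, 0, -1, 0, 0, 0.0025, 0, -1, 0, 0, 0.0025, 0, -1, 0, 0, 0, 0, -1, 0, 0, 0, 0, -1]'

```text
time: 25.35
position: [592.6, 274.2, 50.1]
ee_rot: [0.165, 3.137, 0.0]
contact_force: [-1.0, -0.7, 5.3]
width: 0.6
finger_force: 2.6
```

jog_arm --rows '[0, 0, 0.0015, 0, -1, 0, 0, 0.0015, 0, -1, 0, 0, 0, 0, -1, 0, 0, 0, 0, -1, 0, 0, 0, 0, -1]'

```text
time: 25.85
position: [592.6, 274.2, 48.3]
ee_rot: [0.165, 3.137, 0.0]
contact_force: [-1.9, -1.4, 11.4]
width: 0.2
finger_force: 5.4
```

jog_arm --rows '[0, 0, 0.0015, 0, -1, 0, 0, 0.0015, 0, -1, 0, 0, 0, 0, -1, 0, 0, 0, 0, -1, 0, 0, 0, 0, -1]'

```text
time: 26.35
position: [592.8, 274.2, 48.2]
ee_rot: [0.165, 3.136, 0.001]
contact_force: [-9.3, -4.9, 30.9]
width: 0.4
finger_force: 15.4
```

Lid is home (z 48.2 mm, force rising without travel). Now to grasp the tin.

jog_arm --rows '[0, 0, -0.02, 0, -1, 0, 0, -0.05, 0, 1, 0, 0, -0.01, 0, 1, 0, 0, 0, 0, 1, 0, 0, 0, 0, 1]'

```text
time: 26.85
position: [591.8, 273.9, 108.0]
ee_rot: [-0.165, -3.137, 0.001]
contact_force: [-0.3, 0.4, -0.0]
width: 30.3
finger_force: 0.0
```

jog_arm --rows '[0, 0, 0, 0, 1, 0, 0, 0, 0, 1, 0, 0, 0, 0, 1, 0, 0, 0, 0, 1, 0, 0, 0, 0, 1]'

```text
time: 27.35
position: [592.3, 274.1, 108.6]
ee_rot: [-0.165, -3.137, 0.0]
contact_force: [0.3, -0.6, 0.3]
width: 70.6
finger_force: 0.0
```

```bash
python3 -c "
from h import *;import pickle;pickle.dump(grab('wrist'),open('t3.pkl','wb'))"; python3 tin.py t3 t3|head -1;python3 plan.py 591.8 274.6 24 84
```

```text
t3 [[220.0, 147.0], [290.0, 140.0], [291.0, 258.0], [224.0, 258.0]] ctr [589.3 273.5  52. ] sides [np.float64(50.3), np.float64(92.5), np.float64(52.9), np.float64(87.5)] dirs [np.float64(89.7), np.float64(176.1), np.float64(84.0), np.float64(174.3)]
pos [592.3 274.1 108.7] yaw 83.99 tilt 0.01 q6 -1.03 w 74.5 F [-0.4 -0.  -0.3] t 27.4
turn -0.0001 shift [0.0007 0.0006 0.1058] | rows 2 [0.0003 0.0003 0.0529]
```

jog_arm --rows '[0, 0, 0, 0, 1, 0, 0, 0, 0, 1, 0, 0, 0.03, 0, 1, 0, 0, 0.04, 0, 1, 0, 0, 0.035, 0, 1]'

```text
time: 27.9
position: [592.4, 274.1, 24.0]
ee_rot: [0.165, 3.137, 0.0]
contact_force: [0.3, -0.3, -0.4]
width: 92.0
finger_force: 0.0
```

jog_arm --rows '[0, 0, 0, 0, 1, 0, 0, 0, 0, 1, 0, 0, 0, 0, -1, 0, 0, 0, 0, -1, 0, 0, 0, 0, -1]' --squeeze 30

```text
time: 28.4
position: [593.1, 274.4, 26.1]
ee_rot: [0.165, 3.136, 0.001]
contact_force: [-0.3, -0.3, 0.3]
width: 70.3
finger_force: 0.0
```

jog_arm --rows '[0, 0, 0, 0, -1, 0, 0, 0, 0, -1, 0, 0, 0, 0, -1]'

```text
time: 28.7
position: [592.6, 274.3, 25.3]
ee_rot: [0.165, 3.137, 0.001]
contact_force: [-0.6, -0.7, 5.0]
width: 55.6
finger_force: 30.0
```

jog_arm --rows '[0, 0, -0.03, 0, -1, 0, 0, -0.05, 0, -1, 0, 0, -0.05, 0, -1, 0, 0, -0.06, 0, -1, 0, 0, -0.06, 0, -1]'

```text
time: 29.2
position: [591.5, 273.7, 225.8]
ee_rot: [-0.164, -3.136, 0.001]
contact_force: [0.3, 0.3, -3.1]
width: 55.8
finger_force: 30.0
```

```bash
python3 plan.py 438 -96.5 225 98
```

```text
pos [591.5 273.7 225.8] yaw 84.0 tilt 0.11 q6 -1.03 w 55.8 F [ 0.3  0.3 -3.1] t 29.2
turn -0.1629 shift [ 0.2544 -0.4315  0.0009] | rows 9 [ 0.0283 -0.0479  0.0001]
```

jog_arm --rows '[0, 0, 0, -0.055, -1, 0, 0, 0, -0.054, -1, 0, 0, 0, -0.054, -1, 0.0283, -0.0479, 0, 0, -1, 0.0283, -0.0479, 0, 0, -1]'

```text
time: 29.7
position: [557.2, 191.4, 223.8]
ee_rot: [0.222, -3.132, 0.001]
contact_force: [0.6, -2.0, -3.7]
width: 55.6
finger_force: 30.0
```

jog_arm --rows '[0.0283, -0.0479, 0, 0, -1, 0.0283, -0.0479, 0, 0, -1, 0.0283, -0.0479, 0, 0, -1, 0.0283, -0.0479, 0, 0, -1, 0.0283, -0.0479, 0, 0, -1]'

```text
time: 30.2
position: [471.3, -15.0, 224.5]
ee_rot: [0.22, -3.133, 0.0]
contact_force: [1.1, -0.4, -1.8]
width: 55.8
finger_force: 30.0
```

jog_arm --rows '[0.0283, -0.0479, 0, 0, -1, 0.0283, -0.0479, 0, 0, -1, 0, 0, 0, 0, -1, 0, 0, 0, 0, -1, 0, 0, 0, 0, -1]'

```text
time: 30.7
position: [438.7, -95.2, 224.7]
ee_rot: [0.219, -3.134, -0.001]
contact_force: [0.6, -0.0, -2.5]
width: 55.4
finger_force: 30.0
```

```bash
python3 plan.py 440.5 -96 150 98; python3 snap.py b1
```

```text
pos [438.7 -95.2 224.7] yaw 98.01 tilt 0.03 q6 -1.93 w 55.4 F [ 0.6 -0.  -2.5] t 30.7
turn 0.0001 shift [-0.0021 -0.0013  0.0933] | rows 2 [-0.0011 -0.0006  0.0467]
```

View pics/b1.png

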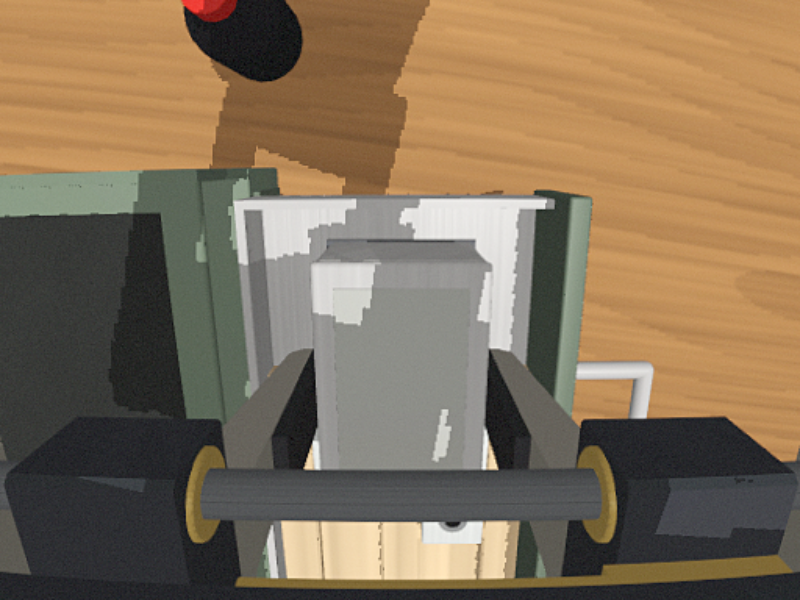

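The tin (312–490, y 240+) hangs centred over the bay between the side wall (y≈205) and the plywood. Lowering.

jog_arm --rows '[-0.002, -0.0013, 0.03, 0, -1, 0, 0, 0.035, 0, -1, 0, 0, 0.035, 0, -1, 0, 0, 0.02, 0, -1, 0, 0, 0, 0, -1]'

```text
time: 31.25
position: [439.0, -95.1, 126.8]
ee_rot: [0.222, -3.129, -0.002]
contact_force: [0.5, 0.8, -2.8]
width: 55.7
finger_force: 30.0
```

```bash
python3 plan.py 440.5 -96 113.3 98
```

```text
pos [439.  -95.1 126.8] yaw 98.12 tilt 0.26 q6 -1.93 w 55.7 F [ 0.5  0.8 -2.8] t 31.2
turn 0.0014 shift [-0.0017 -0.0014  0.0168] | rows 1 [-0.0017 -0.0014  0.0168]
```

jog_arm --rows '[0, 0, 0.006, 0, -1, 0, 0, 0.006, 0, -1, 0, 0, 0.003, 0, -1, 0, 0, 0.002, 0, -1, 0, 0, 0, 0, -1]'

```text
time: 31.75
position: [440.4, -96.7, 115.4]
ee_rot: [-0.219, 3.134, -0.0]
contact_force: [0.2, -0.6, -2.9]
width: 55.5
finger_force: 30.0
```

jog_arm --rows '[0, 0, 0.0012, 0, -1, 0, 0, 0.0012, 0, -1, 0, 0, 0, 0, -1, 0, 0, 0, 0, -1]'

```text
time: 32.15
position: [440.3, -96.6, 113.3]
ee_rot: [0.219, -3.134, -0.0]
contact_force: [1.0, 0.2, -2.0]
width: 56.2
finger_force: 30.0
```

jog_arm --rows '[0, 0, 0.001, 0, -1, 0, 0, 0, 0, 0.6, 0, 0, 0, 0, 0.6, 0, 0, 0, 0, 0.6, 0, 0, 0, 0, 0.6]'

```text
time: 32.65
position: [440.3, -96.6, 112.5]
ee_rot: [-0.219, 3.134, -0.0]
contact_force: [0.2, 0.7, -1.1]
width: 73.3
finger_force: 0.0
```

jog_arm --rows '[0, 0, -0.02, 0, 0.6, 0, 0, -0.03, 0, 0.6, 0, 0, -0.03, 0, -1, 0, 0, 0, 0, -1, 0, 0, 0, 0, -1]'

```text
time: 33.15
position: [440.4, -96.6, 176.5]
ee_rot: [-0.219, 3.133, -0.0]
contact_force: [0.0, -0.1, 0.4]
width: 51.6
finger_force: 0.0
```

jog_arm --rows '[0, 0, 0, 0, -1, 0, 0, 0, 0, -1, 0, 0, 0, 0, -1, 0, 0, 0, 0, -1, 0, 0, 0, 0, -1]'

```text
time: 33.65
position: [440.2, -96.6, 176.2]
ee_rot: [0.219, -3.133, -0.0]
contact_force: [0.6, -0.1, -0.4]
width: 11.2
finger_force: 0.0
```

```bash
python3 plan.py 440.5 -96 138 98
```

```text
pos [440.2 -96.6 176.2] yaw 98.0 tilt 0.03 q6 -1.93 w 11.2 F [ 0.6 -0.1 -0.4] t 33.6
turn 0.0000 shift [-0.0005  0.0006  0.0478] | rows 1 [-0.0005  0.0006  0.0478]
```

jog_arm --rows '[0, 0, 0.02, 0, -1, 0, 0, 0.02, 0, -1, 0, 0, 0.006, 0, -1, 0, 0, 0.002, 0, -1, 0, 0, 0, 0, -1]'

```text
time: 34.15
position: [440.5, -96.6, 138.3]
ee_rot: [-0.219, 3.134, -0.0]
contact_force: [-0.1, -0.9, 0.6]
width: 0.5
finger_force: 0.0
```

jog_arm --rows '[0, 0, 0.0012, 0, -1, 0, 0, 0.0012, 0, -1, 0, 0, 0.0012, 0, -1, 0, 0, 0, 0, -1, 0, 0, 0, 0, -1]'

```text
time: 34.65
position: [440.7, -96.7, 136.3]
ee_rot: [-0.219, 3.133, -0.0]
contact_force: [-2.5, 0.8, 10.4]
width: 0.5
finger_force: 5.6
```

jog_arm --rows '[0, 0, 0.0015, 0, -1, 0, 0, 0.001, 0, -1, 0, 0, 0, 0, -1, 0, 0, 0, 0, -1, 0, 0, 0, 0, -1]'

```text
time: 35.15
position: [440.9, -96.8, 136.0]
ee_rot: [-0.219, 3.133, -0.001]
contact_force: [-11.2, 2.5, 36.2]
width: 0.7
finger_force: 18.4
```

jog_arm --rows '[0, 0, -0.02, 0, -1, 0, 0, -0.05, 0, -1, 0, 0, -0.06, 0, -1, 0, 0, -0.05, 0, 1, 0, 0, -0.03, 0, 1]'

```text
time: 35.65
position: [441.2, -96.8, 304.9]
ee_rot: [-0.219, 3.13, -0.002]
contact_force: [-0.1, 0.6, -0.6]
width: 14.0
finger_force: 0.0
```

```bash
python3 plan.py 600 -75 300 98
```

```text
pos [441.2 -96.8 304.9] yaw 98.0 tilt 0.25 q6 -1.93 w 14.0 F [-0.1  0.6 -0.6] t 35.6
turn -0.0000 shift [-0.2003 -0.0006  0.0061] | rows 4 [-0.0501 -0.0002  0.0015]
```

The lid is home and the tin stands on the floor (136.0 mm). I'll check the whole drawer before shutting.

jog_arm --rows '[-0.05, 0, 0, 0, 1, -0.05, 0, 0, 0, 1, -0.04, 0, 0, 0, 1, 0, 0, 0, 0, 1, 0, 0, 0, 0, 1]'

```text
time: 36.15
position: [550.9, -80.9, 300.7]
ee_rot: [0.22, -3.133, -0.0]
contact_force: [0.3, 0.3, 0.0]
width: 54.8
finger_force: 0.0
```

jog_arm --rows '[0, 0, 0, 0, 1, 0, 0, 0, 0, 1, 0, 0, 0, 0, 1, 0, 0, 0, 0, 1, 0, 0, 0, 0, 1]'

```text
time: 36.65
position: [551.0, -81.1, 301.4]
ee_rot: [-0.219, 3.134, -0.0]
contact_force: [0.2, 0.7, 0.2]
width: 91.3
finger_force: 0.0
```

```bash
python3 snap.py f1; python3 -c "
from jaw import jaw
jaw('f1',z=124)"|grep ctr; python3 plan.py 525.1 58 250 98
```

```text
f1 px 288 176 holes px [[285.9, 204.1], [288.7, 152.0]] ctr [551.5 -46.6] box ctr [550.3 -46.2] sides [np.float64(101.9), np.float64(40.3)] spacing 60.1 grip yaw 96.39
f1 px 226 162 holes px [[225.1, 144.8], [226.6, 182.2]] ctr [ 544.3 -116.9] box ctr [ 543.2 -116.6] sides [np.float64(40.6), np.float64(71.7)] spacing 42.1 grip yaw 98.85
pos [551.1 -81.1 301.4] yaw 97.99 tilt 0.02 q6 -1.86 w 91.7 F [-0.4  0.7  0.9] t 36.7
turn -0.0001 shift [0.0079 0.1767 0.0642] | rows 4 [0.002  0.0442 0.0161]
```

View pics/f1.png

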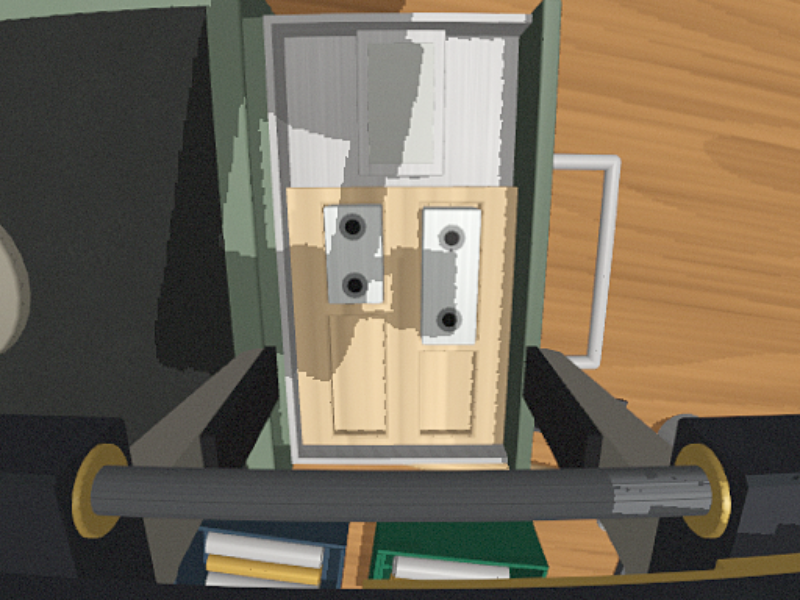

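All in place: the short jaw is in the back short pocket (325–383, 205–303), the long jaw in the front long pocket (421–481, 207–345), and the tin in the bay (358–444, 30–175). I'll shut the drawer by pushing the bar with closed fingers.

```bash
python3 plan.py 520 97 125 98
```

```text
pos [551.1 -81.1 301.4] yaw 97.99 tilt 0.02 q6 -1.86 w 91.7 F [-0.4  0.7  0.9] t 36.7
turn -0.0001 shift [0.0075 0.2259 0.2205] | rows 6 [0.0012 0.0376 0.0367]
```

jog_arm --rows '[0.002, 0.05, 0, 0, -1, 0.002, 0.058, 0, 0, -1, 0.002, 0.058, 0, 0, -1, 0.0015, 0.06, 0, 0, -1, 0, 0, 0, 0, -1]'

```text
time: 37.2
position: [519.1, 101.7, 301.4]
ee_rot: [-0.226, 3.133, 0.003]
contact_force: [-0.1, -1.7, -1.3]
width: 54.3
finger_force: 0.0
```

jog_arm --rows '[0, 0, 0, 0, -1, 0, 0, 0, 0, -1, 0, 0, 0, 0, -1, 0, 0, 0, 0, -1, 0, 0, 0, 0, -1]'

```text
time: 37.7
position: [520.2, 96.3, 301.2]
ee_rot: [0.217, -3.134, 0.0]
contact_force: [0.8, -0.7, -0.1]
width: 14.3
finger_force: 0.0
```

jog_arm --rows '[0, 0, 0.055, 0, -1, 0, 0, 0.055, 0, -1, 0, 0, 0.055, 0, -1, 0, 0, 0.055, 0, -1, 0, 0, 0, 0, -1]'

```text
time: 38.2
position: [516.2, 96.1, 120.4]
ee_rot: [0.218, -3.125, 0.002]
contact_force: [-0.6, -0.0, 0.8]
width: 0.4
finger_force: 0.0
```

```bash
python3 plan.py 545 -100 125 98
```

```text
pos [516.2  96.1 120.4] yaw 97.96 tilt 0.54 q6 -1.53 w 0.4 F [-0.6 -0.   0.8] t 38.2
turn -0.0004 shift [-0.0016 -0.2477 -0.0057] | rows 4 [-0.0004 -0.0619 -0.0014]
```

jog_arm --rows '[0, -0.012, 0, 0, -1, 0, -0.01, 0, 0, -1, 0, -0.012, 0, 0, -1, 0, -0.015, 0, 0, -1, 0, -0.02, 0, 0, -1]'

```text
time: 38.7
position: [529.7, 42.7, 127.7]
ee_rot: [-0.218, 3.129, 0.003]
contact_force: [1.4, 4.0, 1.2]
width: 0.4
finger_force: 2.3
```

jog_arm --rows '[0, -0.02, 0, 0, -1, 0, -0.02, 0, 0, -1, 0, -0.02, 0, 0, -1, 0, -0.02, 0, 0, -1, 0, -0.02, 0, 0, -1]'

```text
time: 39.2
position: [541.1, -37.4, 127.7]
ee_rot: [-0.217, 3.129, 0.001]
contact_force: [3.8, 5.2, -1.6]
width: 0.4
finger_force: 2.5
```

jog_arm --rows '[0, -0.02, 0, 0, -1, 0, -0.015, 0, 0, -1, 0, -0.012, 0, 0, -1, 0, -0.01, 0, 0, -1, 0, 0, 0, 0, -1]'

```text
time: 39.7
position: [545.3, -83.0, 125.6]
ee_rot: [-0.218, 3.134, -0.001]
contact_force: [-0.2, -0.2, 0.4]
width: 0.4
finger_force: 0.0
```

```bash
python3 plan.py 545 -106 125 98
```

```text
pos [545.3 -83.  125.6] yaw 97.97 tilt 0.05 q6 -1.86 w 0.4 F [-0.2 -0.2  0.4] t 39.7
turn -0.0003 shift [ 0.0043 -0.0284  0.0007] | rows 1 [ 0.0043 -0.0284  0.0007]
```

jog_arm --rows '[0, -0.008, 0, 0, -1, 0, -0.007, 0, 0, -1, 0, -0.005, 0, 0, -1, 0, -0.003, 0, 0, -1, 0, 0, 0, 0, -1]'

```text
time: 40.2
position: [547.6, -100.5, 125.0]
ee_rot: [0.219, -3.133, 0.001]
contact_force: [-1.0, 1.3, -0.8]
width: 0.7
finger_force: 0.3
```

jog_arm --rows '[0, -0.003, 0, 0, -1, 0, -0.003, 0, 0, -1, 0, -0.002, 0, 0, -1, 0, 0, 0, 0, -1, 0, 0, 0, 0, -1]'

```text
time: 40.7
position: [548.6, -106.6, 125.1]
ee_rot: [0.219, -3.134, 0.001]
contact_force: [-1.3, 1.8, -0.5]
width: 0.6
finger_force: 0.7
```

jog_arm --rows '[0, -0.003, 0, 0, -1, 0, -0.003, 0, 0, -1, 0, -0.002, 0, 0, -1, 0, 0, 0, 0, -1, 0, 0, 0, 0, -1]'

```text
time: 41.2
position: [549.7, -113.1, 125.3]
ee_rot: [-0.219, 3.134, -0.001]
contact_force: [-0.9, 1.6, -1.3]
width: 0.3
finger_force: 0.6
```

jog_arm --rows '[0, -0.003, 0, 0, -1, 0, -0.002, 0, 0, -1, 0, -0.002, 0, 0, -1, 0, 0, 0, 0, -1, 0, 0, 0, 0, -1]'

```text
time: 41.7
position: [549.8, -114.1, 125.3]
ee_rot: [0.217, -3.133, -0.011]
contact_force: [-2.8, 25.4, 4.9]
width: 0.5
finger_force: 12.6
```

jog_arm --rows '[0, 0.02, 0, 0, -1, 0, 0.03, 0, 0, -1, 0, 0.03, -0.03, 0, -1, 0, 0.03, -0.06, 0, -1, 0, 0.06, -0.05, 0, -1]'

```text
time: 42.2
position: [534.0, 4.9, 228.4]
ee_rot: [-0.217, 3.131, -0.003]
contact_force: [0.9, 0.5, -0.3]
width: 0.8
finger_force: 0.0
```

jog_arm --rows '[0, 0.06, 0, 0, -1, 0, 0.06, 0, 0, -1, 0, 0.06, 0, 0, -1, 0, 0.06, 0, 0, -1, 0, 0, 0, 0, -1]'

```text
time: 42.7
position: [506.1, 200.1, 226.5]
ee_rot: [-0.226, 3.131, 0.002]
contact_force: [0.7, -1.0, 0.5]
width: 0.6
finger_force: 0.0
```

Run:
```python
from h import *
im,c=grab('top')
save('end',cv2.resize(im[80:330,100:440],(800,588)))
```

```text
(no output)
```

View pics/end.png

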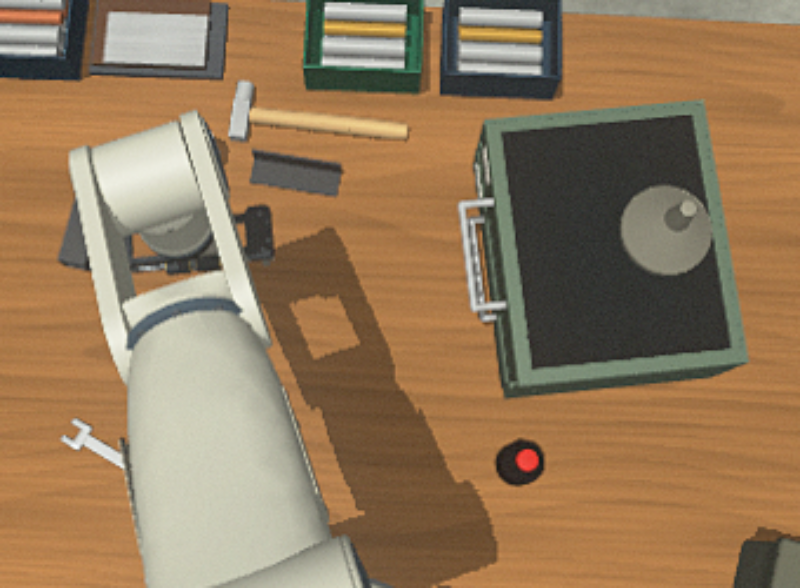

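The end view shows the drawer front flush with the cabinet and the bar close to it at (465,203)–(490,310). Funnel, bottle, hammer, angle and wrench stand as before. The last push met a hard stop at 25 N after the full travel.

```bash
python3 -c "
from workcell import arm
print(arm.job_done())"
```

```text
the job is handed in; nothing more can be done
None
```

I put both jaws that were out (one long, one short) flat in pockets of their own length, stood the tin in the bay with its lid pressed home, shut the drawer to its stop, and handed the job in; no verdict came back.

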